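# Pack the carver's finishing kit and lock the keeper bar with T-keys

## Task

Pack the finishing kit for the road: stand every tin, jar, bottle and block (carving blank, sharpening stone) that is on the bench upright on the floor of the plywood crate, in one row along its channel. Then lay the keeper bar home across the crate's two ears and lock both its ends: put a T-key head first through the slots of bar and ear at each end, push it fully home and turn it a quarter turn, so that its head lies crosswise under the slot. Leave the mallet standing where it is.

Things in the scene. Friction and masses are not known exactly. Their poses are not given: they have to be found in the camera images.
- crate: open plywood carrying crate, fixed to the bench; origin at the centre of its underside, long axis its y. Side walls 60 mm high, inner faces 124 mm apart, 6 mm thick; end walls 95 mm high, inner faces 224 mm apart, 9 mm thick. Low dark strips, 28 mm wide, tops 24 mm up, run inside along both side walls; between them lies the channel. Outside each end wall is a slotted ear.
- channel (a point): centre of the channel's floor, 6 mm above the bench: channel 68 mm wide (x), 224 mm long (y). Any four of the kit fit in it in one row along y, blocks with their 60 mm side across (x), 5 mm or more apart; not if blocks are turned otherwise.
- slot_a (a point): centre of the slot in the ear at the crate's -y end, on the ear's top face, 95 mm above the bench; axes as the crate. Slot 42 (x, across the crate) by 20 mm (y) right through the ear: a dark ledge outside the end wall, 14 mm thick, 88 mm wide, 60 mm long (y), open below. 
- slot_b (a point): the same at the crate's +y end. On both ears stand 12 mm high side cheeks (inner faces 76 mm apart) and an end lip (the two lips' inner faces 362 mm apart), which locate the keeper bar with 3 mm play each way.
- bar_grip (a point): loose pale wooden keeper bar lying flat: 70 (x) by 356 (y, long axis) by 12 mm thick, 0.3 kg, with a dark rib 22 (x) by 90 (y) by 34 mm tall on the middle of its top. This point is the rib's centre, 29 mm above the bar's underside; 124 mm above the bench when the bar is home on the ears. Either way round will do.
- bar_end (a point): centre of one of the bar's two slots, on its top face, 151 mm from its middle; the other lies opposite. Slots 48 (x) by 26 mm (y) right through; with the bar home they lie over the ears' slots.
- key1_grip (a point): T-key 1, upright in a fixed wooden stand (60 by 60 by 48 mm tall) with a slot like the ears'; it lifts straight up. Wooden handle 64 (x) by 18 (y) by 44 mm tall, below it a round collar, 40 mm diameter, 6 mm thick, that rests on the stand or bar. This point is the handle's centre, 28 mm above the collar's underside; 135 mm above the bench when home on the bar.
- key1_head (a point): centre of T-key 1's steel head, 36 (x) by 14 (y) by 12 mm tall, 64 mm straight below the handle's centre on a 12 mm shank; x along the head, the handle points the same way. Key 0.16 kg. When home the head hangs 4 mm clear below the ear; no stop, it turns easily either way and stays where it is turned.
- key2_grip (a point): T-key 2, upright in a fixed wooden stand (60 by 60 by 48 mm tall) with a slot like the ears'; it lifts straight up. Wooden handle 64 (x) by 18 (y) by 44 mm tall, below it a round collar, 40 mm diameter, 6 mm thick, that rests on the stand or bar. This point is the handle's centre, 28 mm above the collar's underside; 135 mm above the bench when home on the bar.
- key2_head (a point): centre of T-key 2's steel head, 36 (x) by 14 (y) by 12 mm tall, 64 mm straight below the handle's centre on a 12 mm shank; x along the head, the handle points the same way. Key 0.16 kg. When home the head hangs 4 mm clear below the ear; no stop, it turns easily either way and stays where it is turned.
- tin_mid (a point): round metal wax tin, 60 mm diameter, 64 mm tall, flat lid; it stands upright on the bench and may be absent. This point is its centre, 32 mm above its underside.
- jar_mid (a point): round amber glass jar with a dark metal lid, 50 mm diameter, 78 mm tall; it stands upright on the bench and may be absent. This point is its centre, 39 mm above its underside.
- bottle_mid (a point): white plastic glue bottle, 86 mm tall: round body 44 mm diameter and 64 mm tall, a narrow nozzle above; it stands upright on the bench and may be absent. This point is its centre, 43 mm above its underside.
- blank_mid (a point): pale wooden carving blank, a plain block 60 (x) by 44 (y) by 70 mm tall; it stands upright on the bench and may be absent. This point is its centre, 35 mm above its underside.
- stone_mid (a point): grey sharpening stone, a plain block 60 (x) by 34 (y) by 64 mm tall; it stands upright on the bench and may be absent. This point is its centre, 32 mm above its underside.
- mallet: carver's mallet standing on its round brass head, 54 mm diameter, 120 mm tall with its wooden handle; stands among the kit, not part of it; origin at its underside
Mind the look-alikes: they are no part of the job. What is shaped like the part that bears blank_mid but pink or yellow is not meant.

How it is judged:
On the way, in this order (a step that is already met when the one before it is completed fails the run):
1. everything of the kit stands upright in the crate's channel (x of tin_mid in the frame of crate between -0.034 and 0.034 m and y of tin_mid in the frame of crate between -0.112 and 0.112 m and z of tin_mid in the frame of crate between 0.034 and 0.042 m and angle between each of tin_mid, jar_mid, bottle_mid, blank_mid, stone_mid's own z axis and vertical below 0.1 rad and x of jar_mid in the frame of crate between -0.034 and 0.034 m and y of jar_mid in the frame of crate between -0.112 and 0.112 m and z of jar_mid in the frame of crate between 0.041 and 0.049 m and x of bottle_mid in the frame of crate between -0.034 and 0.034 m and y of bottle_mid in the frame of crate between -0.112 and 0.112 m and z of bottle_mid in the frame of crate between 0.045 and 0.053 m and x of blank_mid in the frame of crate between -0.034 and 0.034 m and y of blank_mid in the frame of crate between -0.112 and 0.112 m and z of blank_mid in the frame of crate between 0.037 and 0.045 m and x of stone_mid in the frame of crate between -0.034 and 0.034 m and y of stone_mid in the frame of crate between -0.112 and 0.112 m and z of stone_mid in the frame of crate between 0.034 and 0.042 m), for 0.2 s.
2. the keeper bar lies home on both ears (x of bar_grip in the frame of crate between -0.007 and 0.007 m and y of bar_grip in the frame of crate between -0.007 and 0.007 m and z of bar_grip in the frame of crate between 0.12 and 0.1275 m and angle between the y axis of bar_grip and the y axis of crate, either way round below 0.06 rad and angle between bar_grip's own z axis and vertical below 0.05 rad), for 0.2 s.
3. both T-keys are home and turned crosswise ((((horizontal distance between key1_head and slot_a below 0.008 m and z of key1_head in the frame of slot_a between -0.03 and -0.0215 m and angle between the x axis of key1_head and the y axis of crate, either way round below 0.35 rad and angle between key1_head's own z axis and vertical below 0.12 rad) and (horizontal distance between key2_head and slot_b below 0.008 m and z of key2_head in the frame of slot_b between -0.03 and -0.0215 m and angle between the x axis of key2_head and the y axis of crate, either way round below 0.35 rad and angle between key2_head's own z axis and vertical below 0.12 rad)) or ((horizontal distance between key1_head and slot_b below 0.008 m and z of key1_head in the frame of slot_b between -0.03 and -0.0215 m and angle between the x axis of key1_head and the y axis of crate, either way round below 0.35 rad and angle between key1_head's own z axis and vertical below 0.12 rad) and (horizontal distance between key2_head and slot_a below 0.008 m and z of key2_head in the frame of slot_a between -0.03 and -0.0215 m and angle between the x axis of key2_head and the y axis of crate, either way round below 0.35 rad and angle between key2_head's own z axis and vertical below 0.12 rad)))), for 0.2 s.
At the end, for the whole second after the job is handed in: Each kit thing present stands upright (0.1 rad) on the channel floor; the bar lies flat and home on both ears (7 mm); in each ear a T-key is fully home (head centre 21.5 to 30 mm below the ear top, within 8 mm of the slot centre), its head within 0.35 rad of the crate's long axis (all of step 1 and all of step 2 and (((horizontal distance between key1_head and slot_a below 0.008 m and z of key1_head in the frame of slot_a between -0.03 and -0.0215 m and angle between the x axis of key1_head and the y axis of crate, either way round below 0.35 rad and angle between key1_head's own z axis and vertical below 0.12 rad) and (horizontal distance between key2_head and slot_b below 0.008 m and z of key2_head in the frame of slot_b between -0.03 and -0.0215 m and angle between the x axis of key2_head and the y axis of crate, either way round below 0.35 rad and angle between key2_head's own z axis and vertical below 0.12 rad)) or ((horizontal distance between key1_head and slot_b below 0.008 m and z of key1_head in the frame of slot_b between -0.03 and -0.0215 m and angle between the x axis of key1_head and the y axis of crate, either way round below 0.35 rad and angle between key1_head's own z axis and vertical below 0.12 rad) and (horizontal distance between key2_head and slot_a below 0.008 m and z of key2_head in the frame of slot_a between -0.03 and -0.0215 m and angle between the x axis of key2_head and the y axis of crate, either way round below 0.35 rad and angle between key2_head's own z axis and vertical below 0.12 rad)))); the robot touches nothing.
It fails at once if the mallet is moved more than 40 mm (distance of mallet from where it was at the start of the episode above 0.04 m).
Of tin, jar, bottle, blank, stone only 3 to 4 are there at a start; the rules pass over those that are not, and their reading is None.
At some moment in a run one of tin, bar may be knocked a few centimetres aside while the robot is not near it.
It also fails if it takes over 210 s, if anything falls off the work surface, if the arm or the gripper's body presses on something with over 40 N, if the wrist force passes 120 N, or if a joint passes its speed limit or range.

## Robot

A 7-joint arm with a two-finger parallel gripper is mounted at the origin on the work surface. World frame = base frame: x ahead of the robot, y to its left, z up, the work surface at z = 0. Lengths are in m, angles in rad, forces in N, time in s.
With the tool pointing down it reaches from about 0.425 to 0.95 m from the base axis. Payload 4.7 kg.
Tool frame: the origin (TCP) lies midway between the tips of the shut fingers; the grasp point (between the pads) lies 19 mm behind it; z points along the fingers, y is the line along which they close (so a half turn about z gives the same grasp; the last joint's range is limited). The gripper opens to 85 mm and grips with 20 to 120 N. Pads are 22 mm wide; open, the fingers measure 114 mm over their backs; the gripper's body (76 mm by 85 mm) begins 54 mm behind the grasp point. The pads swing forward as they close: fully open they stand 13 mm farther back than shut.
Start: joints at [-1.296, 0.469, -0.049, 1.532, 0.024, 1.141, -0.082], TCP at [0.202, 0.644, 0.231] pointing down, gripper open.
Joint ranges: [-2.59, 2.59], [-0.33, 1.99], [-1.39, 1.29], [0.1, 2.45], [-1.04, 4.18], [0.21, 1.99], [-2.66, 2.66]. Speed limits (rad/s): [2.57, 2.57, 3.14, 3.14, 3.14, 3.14, 3.14].

## Interface

Orientations are given as a rotation vector (axis times angle).
In Python, from plant import robot, vision gives the robot as it stands. The module is installed in compiled form; this text tells all that it offers.
- The arm moves only by the tool arm_command, never from a script. Its argument "rows" is a list of rows, each a list of 7 numbers: the closure, from 0 (fully open) to 1 (shut), then the shift along the world's x, y, z in cm, then the turn, a rotation vector about the world's x, y, z in degrees. A call has exactly 10 rows; each row is the pose to reach, as a shift and turn from the pose commanded when the call began; what a row does not reach only later rows make up. A row lasts 1/10 s, in which the tool goes at most 50 mm and 8.59 degrees, less where a joint would pass 70% of its speed; a pose out of reach is approached as far as the arm can. A call with a gripper value outside its range is refused whole. The fingers move at their own pace and stop on an object; the grip force is fixed at half the most. Time passes only in rows, so rows that repeat a pose let the fingers close, or fill a call up. It gives the time, the measured TCP pose, the force, the opening and the grip force at its end, in the units of the state.
- robot.sense(): the state, without advancing time (a new reading comes with each control period).
- vision.grab_frame(name): name is "scene" or "side" or "wrist"; returns a dict with "image" (480x640x3 uint8, blue, green, red), "fov_y" (degrees; the focal length in pixels is half the picture's height over the tangent of half this angle, whatever the lens; pixels are square), "cx", "cy" (the principal point, pixels), "pose" (4x4, takes a point from camera to world coordinates). Camera axes: x right, y down, z forward; pixel columns grow to the right and rows downward; lengths in m; the calibration is good to about 2 mm. A picture is of the moment at which its call begins. There is no depth.
- robot.hand_in(): hands the job in; it is judged then, once.
The state is a dict: "time": time; "joint_positions": joint angles; "qvel": joint speeds; "joint_efforts": joint torques, N m; "eef_pos": TCP position; "eef_rot": TCP orientation; "ft_force": force on the tool from outside, world axes, zero at the start; "moment": the same for the moment, N m; "width": finger opening in m; "finger_force": force on a finger pad.
Only numpy, scipy, OpenCV 4.12 (cv2) and the standard library are available. Lean on these libraries where they do the work, as an engineer would, in place of code of your own. Each camera call takes 0.05 s, during which the arm holds its last target. There are 200 camera calls.

## Working session

There is one attempt and no reset: what is moved stays moved. The work goes in short steps, Python scripts to look and compute and a tool call to move; the robot and the scene stay as the last step left them, time stands still between calls to the robot, and variables do not carry over. Pictures are saved under pics/ and viewed, at most 17 in all, crops included, and the job is handed in when it is done.

Besides the shell and the picture viewer there is one more tool, called after "Emit:" in YAML: its name, and indented under it one key for each argument. arm_command: Moves the arm, as the interface text tells. Its arguments: {"type":"object","properties":{"rows":{"type":"array","items":{"type":"array","items":{"type":"number"}}}},"required":["rows"]}

```bash
mkdir -p pics
cat > h.py <<'E'
import numpy as np, cv2
from plant import robot, vision
from scipy.spatial.transform import Rotation as R
def grab(n,save=None):
    f=vision.grab_frame(n)
    if save: cv2.imwrite(f'pics/{save}.png',f['image'])
    np.savez(f'last_{n}.npz',**f)
    return f
def load(n): 
    d=np.load(f'last_{n}.npz'); return {k:d[k] for k in d.files}
def foc(f): return 240/np.tan(np.radians(float(f['fov_y']))/2)
def ray(f,u,v):
    d=np.array([(u-f['cx'])/foc(f),(v-f['cy'])/foc(f),1.]); T=f['pose']
    return T[:3,3],T[:3,:3]@d
def onz(f,u,v,z):
    o,d=ray(f,u,v); return o+d*(z-o[2])/d[2]
def proj(f,p):
    q=np.linalg.inv(f['pose'])@np.append(p,1); return q[0]/q[2]*foc(f)+f['cx'],q[1]/q[2]*foc(f)+f['cy']
E
python3 - <<'E'
from h import *
np.set_printoptions(precision=4,suppress=True)
for n in ('scene','side','wrist'):
    f=grab(n,n+'0'); print(n,f['fov_y'],f['cx'],f['cy']);print(f['pose'])
s=robot.sense(); print({k:np.round(v,3) for k,v in s.items()})
E
```

```text
scene 46.058965872008486 319.01212097702376 242.27366557327755
[[-0.6262  0.6387 -0.4472  1.097 ]
 [ 0.7796  0.5041 -0.3717  0.5215]
 [-0.012  -0.5814 -0.8136  1.1075]
 [ 0.      0.      0.      1.    ]]
side 54.13601010917947 316.9064293543057 238.16308630604004
[[ 0.987  -0.1161  0.1112  0.385 ]
 [-0.1608 -0.7023  0.6935 -0.709 ]
 [-0.0024 -0.7023 -0.7119  0.8565]
 [ 0.      0.      0.      1.    ]]
wrist 58.02758983126995 319.3424813843109 246.22854039398285
[[ 0.2985  0.9162  0.2675  0.1345]
 [ 0.9544 -0.2857 -0.0866  0.6646]
 [-0.0029  0.2811 -0.9597  0.3721]
 [ 0.      0.      0.      1.    ]]
{'time': np.float64(0.15), 'joint_positions': array([-1.296,  0.469, -0.049,  1.533,  0.024,  1.141, -0.082]), 'qvel': array([ 0.001, -0.   , -0.001, -0.004,  0.   , -0.   , -0.001]), 'joint_efforts': array([  0.001, -51.077,  -0.046, -23.798,   0.011,   0.005,   0.   ]), 'eef_pos': array([0.202, 0.644, 0.23 ]), 'eef_rot': array([-0.475, -3.105,  0.002]), 'ft_force': array([-0.572,  0.427, -0.651]), 'moment': array([ 0.063, -0.028, -0.018]), 'finger_force': np.float64(0.0), 'width': np.float64(0.085)}
```

View pics/scene0.png

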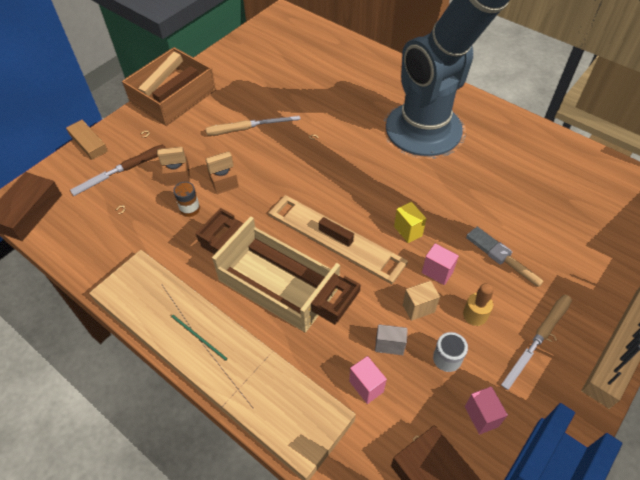

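View pics/side0.png

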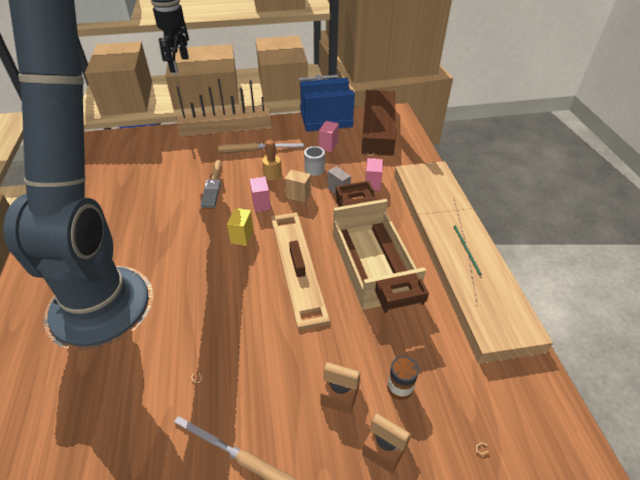

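The scene view shows these candidates:
- Tin at about (450,352).
- Stone at (392,340).
- Pale blank at (422,300). The yellow block at (410,222) and pink blocks at (440,264), (368,380) and (487,410) are look-alikes.
- Mallet at (480,303).
- A jar-like thing at (186,197), with no white bottle visible.
- Keys at (173,163) and (221,170), bar at (337,237) and crate at (280,270).

I'll confirm these in one enlarged crop.

Run:
```python
from h import *
a=load('scene')['image'];b=load('side')['image']
A=cv2.resize(a[140:230,150:250],(400,360),interpolation=cv2.INTER_CUBIC)
B=cv2.resize(b[340:470,310:430],(332,360),interpolation=cv2.INTER_CUBIC)
C=cv2.resize(a[270:380,360:500],(400,314)[0:2],interpolation=cv2.INTER_CUBIC)[:240]
D=cv2.resize(b[130:220,240:390],(332,240),interpolation=cv2.INTER_CUBIC)
cv2.imwrite('pics/crop1.png',np.vstack([np.hstack([A,B]),np.hstack([C,D])]))
```

```text
(no output)
```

View pics/crop1.png

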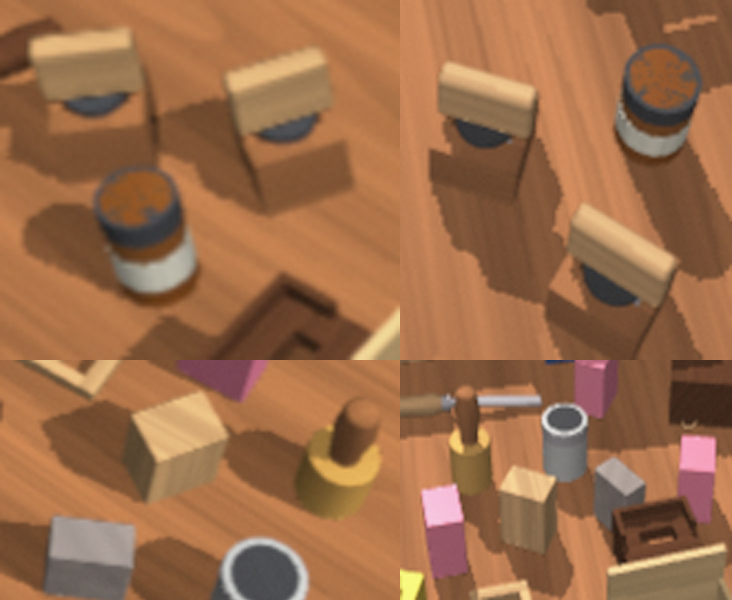

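The crop confirms the kit: amber jar with a dark lid and white label at (186,197), pale wooden blank at (422,300), grey stone at (392,340) and grey tin at (450,350). The bottle is absent. Next I'll get rough positions from the scene view, cross-checked with the side view.

Run:
```python
from h import *
np.set_printoptions(precision=4,suppress=True)
a=load('scene');b=load('side')
for n,(u,v),(p,q),z in [('jar',(184,189),(404,363),.078),('tin',(452,343),(314,154),.064),('blank',(421,291),(298,176),.07),('stone',(391,331),(340,171),.064),('k1',(172,153),(341,371),.104),('k2',(219,159),(389,430),.104),
 ('bar',(337,226),(297,252),.046),('mal',(485,290),(270,145),.12),('earA',(218,229),(401,292),.095),('earB',(335,293),(356,193),.095)]:
    print(n,onz(a,u,v,z),onz(b,p,q,z))
# tops: key handles, centre of top: 48+6+44 = 98
```

```text
jar [ 0.6098 -0.3035  0.078 ] [ 0.6131 -0.296   0.078 ]
tin [0.5518 0.4102 0.064 ] [0.5553 0.4004 0.064 ]
blank [0.4917 0.297  0.07  ] [0.4954 0.2987 0.07  ]
stone [0.6058 0.2992 0.064 ] [0.6135 0.3096 0.064 ]
k1 [ 0.5591 -0.3924  0.104 ] [ 0.4916 -0.3069  0.104 ]
k2 [ 0.5017 -0.2862  0.104 ] [ 0.5472 -0.4214  0.104 ]
bar [0.4504 0.0403 0.046 ] [0.458 0.043 0.046]
mal [0.4389 0.4076 0.12  ] [0.4309 0.3833 0.12  ]
earA [ 0.6525 -0.1423  0.095 ] [ 0.6488 -0.1479  0.095 ]
earB [0.6206 0.1658 0.095 ] [0.6267 0.1743 0.095 ]
```

Emit:
arm_command:
  rows:
    - [0,2.7,-3.7,2,0,0,-4]
    - [0,5.4,-7.4,4,0,0,-8]
    - [0,8,-11,6,0,0,-12]
    - [0,10.7,-14.7,8,0,0,-16]
    - [0,13.4,-18.4,10,0,0,-20]
    - [0,16,-22,12,0,0,-24]
    - [0,18.7,-25.7,14,0,0,-28]
    - [0,21.4,-29.4,16,0,0,-32]
    - [0,24.8,-34.4,17,0,0,-36]
    - [0,24.8,-34.4,17,0,0,-36]

```text
time: 1.15
eef_pos: [0.454, 0.2939, 0.4031]
eef_rot: [1.426, 2.795, 0.002]
ft_force: [-0.2, -0.0, 0.2]
width: 0.0855
finger_force: 0.0
```

Run:
```python
from h import *
f=grab('wrist','w1'); print(f['pose'].round(3), robot.sense()['eef_pos'])
```

```text
[[ 0.809  0.563  0.169  0.412]
 [ 0.587 -0.776 -0.229  0.351]
 [ 0.002  0.284 -0.959  0.545]
 [ 0.     0.     0.     1.   ]] [0.4533259  0.29482828 0.40255447]
```

View pics/w1.png

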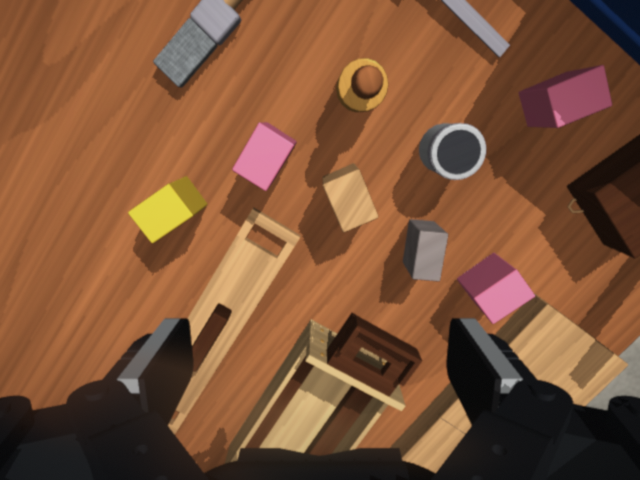

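The wrist view shows the tin lid at (458,151), the blank's top at (350,198), the stone's top at (430,250), the mallet at (365,82) and the near ear at (373,352). I'll measure the top faces by flood fill.

```bash
cat >> h.py <<'E'
def face(f,u,v,z,tol=14,dbg=None):
    "flood-fill region at seed; min-area rectangle on plane z -> centre, sides, yaw of long side (deg)"
    im=cv2.GaussianBlur(f['image'],(3,3),0); m=np.zeros((482,642),np.uint8)
    cv2.floodFill(im.copy(),m,(int(u),int(v)),0,(tol,)*3,(tol,)*3,4|(255<<8)|cv2.FLOODFILL_MASK_ONLY|cv2.FLOODFILL_FIXED_RANGE)
    m=cv2.morphologyEx(m[1:-1,1:-1],cv2.MORPH_OPEN,np.ones((3,3)))
    c=max(cv2.findContours(m,cv2.RETR_EXTERNAL,cv2.CHAIN_APPROX_NONE)[0],key=cv2.contourArea)[:,0]
    P=np.array([onz(f,x,y,z)[:2] for x,y in c],np.float32)
    (cx,cy),(w,h),a=cv2.minAreaRect(P*1000); 
    if h>w: a+=90; w,h=h,w
    a=(a+90)%180-90
    return np.array([cx,cy])/1000,(round(w,1),round(h,1)),round(a,1)
E
python3 - <<'E'
from h import *
f=load('wrist')
for t in (10,16,22,30):
    for n,u,v,z in [('tin',458,151,.064),('blank',350,198,.07),('stone',430,250,.064)]: 
        try: print(t,n,*face(f,u,v,z,t))
        except Exception as e: print(n,'fail')
E
```

```text
10 tin [0.55650366 0.41229303] (43.8, 42.4) -49.5
10 blank [0.48948013 0.30258868] (55.2, 15.2) -85.7
10 stone [0.60806671 0.30316702] (56.3, 29.9) -58.5
16 tin [0.55610138 0.4122717 ] (43.9, 43.8) -6.4
16 blank [0.48910007 0.30360846] (59.4, 19.4) -85.0
16 stone [0.6080423  0.30291663] (57.0, 30.5) -58.7
22 tin [0.55648767 0.41217188] (44.8, 43.7) 36.0
22 blank [0.49335138 0.30138297] (58.9, 42.6) -31.1
22 stone [0.60811829 0.30283643] (57.6, 30.9) -58.5
30 tin [0.55649945 0.41218051] (45.0, 43.7) 36.0
30 blank [0.49345447 0.30133447] (60.0, 43.7) -30.4
30 stone [0.60811902 0.30304443] (58.7, 31.8) -58.6
```

Emit:
arm_command:
  rows:
    - [0,2.5,-4,0.3,0,0,8]
    - [0,5,-8,0.6,0,0,16]
    - [0,7.5,-12,1,0,0,24]
    - [0,10,-16,1.3,0,0,32]
    - [0,12.5,-20,1.6,0,0,40]
    - [0,15,-24,2,0,0,48]
    - [0,17,-28.5,2,0,0,56]
    - [0,17,-28.5,2,0,0,58]
    - [0,17,-28.5,2,0,0,58]
    - [0,17,-28.5,2,0,0,58]

```text
time: 2.2
eef_pos: [0.6197, 0.0172, 0.4204]
eef_rot: [0.128, -3.137, -0.002]
ft_force: [0.7, 1.3, -0.7]
width: 0.0852
finger_force: 0.0
```

Run:
```python
from h import *
f=grab('wrist','w2'); print(f['pose'].round(3), robot.sense()['eef_pos'])
```

```text
[[-0.082  0.957  0.278  0.55 ]
 [ 0.997  0.079  0.023  0.011]
 [ 0.     0.279 -0.96   0.562]
 [ 0.     0.     0.     1.   ]] [0.61954152 0.01787345 0.42062912]
```

View pics/w2.png

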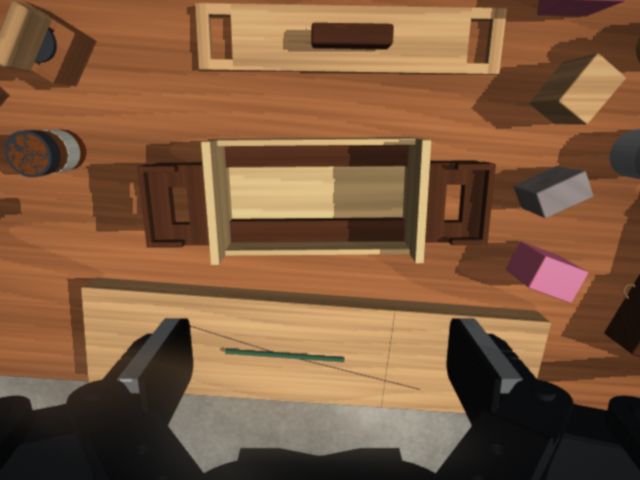

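The view shows the crate between x=138 and x=494 px, with the channel floor at about (230–405,167–219). The slots are at about (181,204) and (454,202), and the bar is at (350,38). I'll enlarge it for exact edges.

Run:
```python
from h import *
f=load('wrist'); a=f['image'][125:275,130:330]; b=f['image'][125:275,310:510]
cv2.imwrite('pics/c2.png',np.vstack([cv2.resize(a,(800,300*1),interpolation=cv2.INTER_CUBIC) if 0 else cv2.resize(f['image'][130:275,130:505],(800,309),interpolation=cv2.INTER_CUBIC),np.hstack([cv2.resize(f['image'][150:260,130:250],(400,290),interpolation=cv2.INTER_CUBIC)[:290],cv2.resize(f['image'][150:260,390:510],(400,290),interpolation=cv2.INTER_CUBIC)])]))
```

```text
(no output)
```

View pics/c2.png

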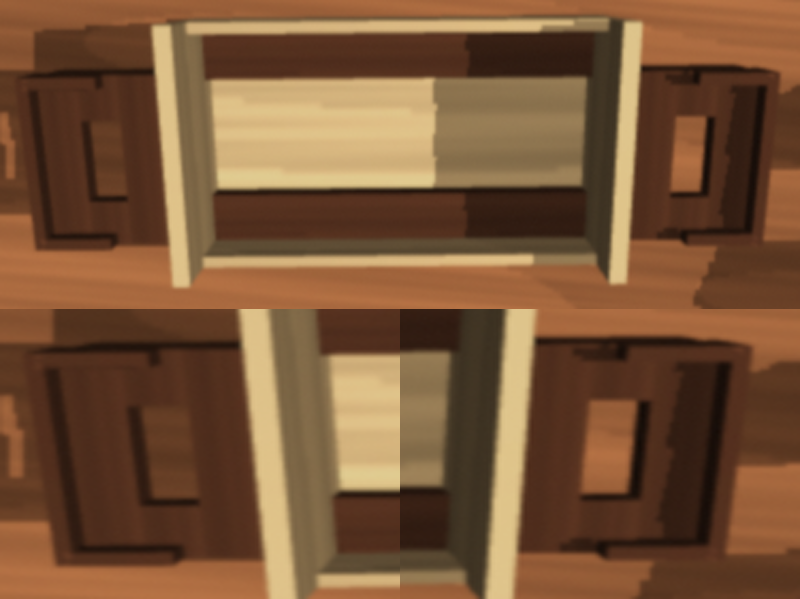

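Run:
```python
from h import *
f=load('wrist'); np.set_printoptions(precision=4,suppress=True)
W=lambda x,y,z:onz(f,x/2.1333+130-.25,y/2.1333+130-.25,z)[:2]
cor=np.array([W(x,y,.095) for x,y in [(152,27),(173,287),(641,22),(627,284)]])
print(cor, np.linalg.norm(cor[0]-cor[1]),np.linalg.norm(cor[0]-cor[2]),np.linalg.norm(cor[1]-cor[3])) # expect .136,.242
print('centre',cor.mean(0)); 
d=(cor[2]+cor[3]-cor[0]-cor[1])/2; print('yaw y',np.degrees(np.arctan2(-d[0],d[1])))
e=(cor[1]+cor[3]-cor[0]-cor[2])/2; print('yaw x',np.degrees(np.arctan2(e[1],e[0])))
L=lambda x,y:onz(f,x/3.3333+130-.35,(y-309)/2.636+150-.3,.095)[:2]
Rr=lambda x,y:onz(f,(x-400)/3.3333+390-.35,(y-309)/2.636+150-.3,.095)[:2]
A=np.array([L(129,406),L(187,406),L(142,503),L(198,503)]);B=np.array([Rr(587,401),Rr(650,401),Rr(580,497),Rr(640,497)])
print(A.mean(0),np.linalg.norm(A[0]-A[1]),np.linalg.norm(A[0]-A[2]));print(B.mean(0),np.linalg.norm(B[0]-B[1]),np.linalg.norm(B[0]-B[2]))
d=B.mean(0)-A.mean(0);print('mid',(A.mean(0)+B.mean(0))/2,np.linalg.norm(d),np.degrees(np.arctan2(-d[0],d[1])))
fl=[W(x,y,.006) for x,y in [(209,79),(588,77),(217,188),(583,187)]]; print('floor',np.mean(fl,0))
for n,u,v,z,t in [('bar',260,40,.012,26),('blank',590,85,.07,30),('stone',555,190,.064,30),('rib',352,35,.046,20)]:
    print(n,*face(f,u,v,z,t))
print('jar',onz(f,34,153,.078))
```

```text
[[ 0.5818 -0.1113]
 [ 0.7163 -0.0994]
 [ 0.5597  0.1284]
 [ 0.6948  0.1418]] 0.13501923706412206 0.24076238753177584 0.24209460355552506
centre [0.6382 0.0149]
yaw y 5.183612393483812
yaw x 5.368552739845014
[ 0.6508 -0.1351] 0.01880422840043165 0.040789566924860084
[0.6238 0.1644] 0.02040999853055766 0.04027866442206012
mid [0.6373 0.0147] 0.3007265641374837 5.1406880558062085
floor [0.6387 0.015 ]
bar [0.4556 0.04  ] (352.3, 68.2) -86.1
blank [0.4934 0.2999] (58.1, 43.0) -29.9
stone [0.6083 0.3011] (57.2, 31.7) -59.0
rib [0.4563 0.0378] (87.4, 18.8) -85.3
jar [ 0.6093 -0.2982  0.078 ]
```

Crate centre is (0.638,0.0148) with yaw 5.2°, and slot a is (0.6517,−0.1356), slot b (0.6243,0.1652). Both measurements agree. Now I'll pick the blank.

Emit:
arm_command:
  rows:
    - [0,-1.4,3.2,-1.5,0,0,-8.5]
    - [0,-2.8,6.4,-3,0,0,-17]
    - [0,-4.2,9.6,-5,0,0,-25.5]
    - [0,-5.6,12.8,-8,0,0,-34]
    - [0,-7,16,-11,0,0,-42.5]
    - [0,-8.4,19.2,-14,0,0,-51]
    - [0,-9.8,22.4,-17,0,0,-59.5]
    - [0,-11.2,25.6,-20,0,0,-68]
    - [0,-12.7,28.3,-22,0,0,-76.5]
    - [0,-12.7,28.3,-22,0,0,-85]

```text
time: 3.25
eef_pos: [0.4859, 0.305, 0.1976]
eef_rot: [-2.017, -2.402, 0.009]
ft_force: [-0.9, -0.2, -0.3]
width: 0.0852
finger_force: 0.0
```

Emit:
arm_command:
  rows:
    - [0,0,0,-1,0,0,-8.5]
    - [0,0,0,-2,0,0,-17]
    - [0,0,0,-3,0,0,-25.5]
    - [0,0,0,-4,0,0,-34]
    - [0,0,0,-5,0,0,-40]
    - [0,0,0,-6,0,0,-40]
    - [0,0,0,-7,0,0,-40]
    - [0,0,0,-7,0,0,-40]
    - [0,0,0,-7,0,0,-40]
    - [0,0,0,-7,0,0,-40]

```text
time: 4.25
eef_pos: [0.4932, 0.2983, 0.1318]
eef_rot: [-2.726, -1.561, -0.002]
ft_force: [0.5, 0.1, -0.1]
width: 0.0854
finger_force: 0.0
```

```bash
cat >> h.py <<'E'
def st():
    s=robot.sense(); y=R.from_rotvec(s['eef_rot']).as_matrix(); p=s['eef_pos']
    print('t',round(float(s['time']),2),'p',p.round(4),'tooly',round(np.degrees(np.arctan2(y[1,1],y[0,1])),2),'tilt',np.degrees(np.arccos(-y[2,2])).round(2),'w',round(float(s['width']),4),'F',s['ft_force'].round(1),'g',round(float(s['finger_force']),1),'j7',round(float(s['joint_positions'][6]),2))
E
python3 - <<'E'
from h import *
st(); f=grab('wrist','w3')
for t in (20,26,32): print(*face(f,*proj(f,[.4934,.3005,.07]),.07,t))
E
```

```text
t 4.25 p [0.4932 0.2983 0.1318] tooly -30.39 tilt 0.06 w 0.0854 F [ 0.5  0.1 -0.1] g 0.0 j7 -0.86
[0.49372568 0.30161905] (57.8, 42.3) -30.4
[0.49366144 0.30165836] (58.1, 42.3) -30.4
[0.49358096 0.30138379] (58.3, 42.8) -30.4
```

Emit:
arm_command:
  rows:
    - [0,0,0.3,-3,0,0,0]
    - [0,0,0.3,-6,0,0,0]
    - [0,0,0.3,-8.5,0,0,0]
    - [0,0,0.3,-10.2,0,0,0]
    - [0,0,0.3,-10.2,0,0,0]
    - [1,0,0.3,-10.2,0,0,0]
    - [1,0,0.3,-10.2,0,0,0]
    - [1,0,0.3,-10.2,0,0,0]
    - [1,0,0.3,-10.2,0,0,0]
    - [1,0,0.3,-10.2,0,0,0]

```text
time: 5.3
eef_pos: [0.494, 0.3018, 0.0309]
eef_rot: [-2.726, -1.561, -0.005]
ft_force: [0.2, -0.5, 6.7]
width: 0.059
finger_force: 65.4
```

Emit:
arm_command:
  rows:
    - [1,0,0,5,0,0,0]
    - [1,0,0,10,0,0,0]
    - [1,1,-2,15,0,0,5]
    - [1,3,-6.5,16,0,0,10]
    - [1,5,-11,16,0,0,15]
    - [1,7,-15.5,16,0,0,20]
    - [1,9,-20,16,0,0,25]
    - [1,11,-24.5,16,0,0,30]
    - [1,13.2,-29,16,0,0,35]
    - [1,14.7,-31.2,16,0,0,35.6]

```text
time: 6.3
eef_pos: [0.6402, -0.0171, 0.1897]
eef_rot: [2.122, 2.313, -0.002]
ft_force: [-0.0, -0.4, -0.9]
width: 0.0597
finger_force: 65.7
```

Emit:
arm_command:
  rows:
    - [1,0,0,-2,0,0,0]
    - [1,0,0,-5,0,0,0]
    - [1,0,0,-8,0,0,0]
    - [1,0,0,-11,0,0,0]
    - [1,0,0,-13,0,0,0]
    - [1,0,0,-14,0,0,0]
    - [1,0,0,-14.5,0,0,0]
    - [1,0,0,-14.5,0,0,0]
    - [1,0,0,-14.5,0,0,0]
    - [1,0,0,-14.5,0,0,0]

```text
time: 7.3
eef_pos: [0.6407, -0.0109, 0.0456]
eef_rot: [2.117, 2.319, 0.003]
ft_force: [0.1, 0.2, -0.6]
width: 0.059
finger_force: 65.7
```

Run:
```python
from h import *
st()
```

```text
t 7.3 p [ 0.6407 -0.0109  0.0456] tooly 5.2 tilt 0.13 w 0.059 F [ 0.1  0.2 -0.6] g 65.7 j7 0.35
```

Emit:
arm_command:
  rows:
    - [1,0,0,-0.4,0,0,0]
    - [1,0,0,-0.8,0,0,0]
    - [1,0,0,-0.9,0,0,0]
    - [1,0,0,-0.9,0,0,0]
    - [0.12,0,0,-0.9,0,0,0]
    - [0.12,0,0,-0.9,0,0,0]
    - [0.12,0,0,-0.9,0,0,0]
    - [0.12,0,0,2,0,0,0]
    - [0.12,0,0,7,0,0,0]
    - [0.12,0,0,12,0,0,0]

```text
time: 8.3
eef_pos: [0.6391, -0.0109, 0.1647]
eef_rot: [-2.118, -2.319, 0.003]
ft_force: [1.7, 0.3, 0.3]
width: 0.0751
finger_force: 0.0
```

Emit:
arm_command:
  rows:
    - [0,0,0,4,0,0,0]
    - [0,-0.4,4,4,0,0,-8]
    - [0,-0.8,8,4,0,0,-16]
    - [0,-1.2,12,4,0,0,-24]
    - [0,-1.6,16.5,4,0,0,-32]
    - [0,-2.2,21,3,0,0,-40]
    - [0,-2.7,26,1,0,0,-48]
    - [0,-3.2,31.3,-1,0,0,-56]
    - [0,-3.2,31.3,-3,0,0,-64]
    - [0,-3.2,31.3,-3,0,0,-64]

```text
time: 9.3
eef_pos: [0.6042, 0.3055, 0.1298]
eef_rot: [3.022, 0.854, -0.012]
ft_force: [-0.7, -0.0, -0.5]
width: 0.0851
finger_force: 0.0
```

Run:
```python
from h import *
f=grab('wrist','w4');st()
for t in (20,26,32): print(*face(f,*proj(f,[.608,.302,.064]),.064,t))
g=grab('scene','s1'); print('tin', *face(g,*proj(g,[.5563,.4115,.064]),.064,26))
```

```text
t 9.35 p [0.6063 0.3025 0.1323] tooly -58.53 tilt 0.27 w 0.0851 F [ 0.8 -0.6  0.3] g 0.0 j7 -1.16
[0.60942645 0.30285663] (57.5, 31.4) -58.4
[0.60917303 0.30282367] (57.6, 31.7) -59.3
[0.60935071 0.30290063] (57.8, 32.2) -59.2
tin [0.55493475 0.41294354] (42.5, 39.2) -51.6
```

Emit:
arm_command:
  rows:
    - [0,0.1,0.1,-3,0,0,0]
    - [0,0.1,0.1,-6,0,0,0]
    - [0,0.1,0.1,-9,0,0,0]
    - [0,0.1,0.1,-10.5,0,0,0]
    - [0,0.1,0.1,-10.5,0,0,0]
    - [1,0.1,0.1,-10.5,0,0,0]
    - [1,0.1,0.1,-10.5,0,0,0]
    - [1,0.1,0.1,-10.5,0,0,0]
    - [1,0.1,0.1,-10.5,0,0,0]
    - [1,0.1,0.1,-10.5,0,0,0]

```text
time: 10.4
eef_pos: [0.6107, 0.3035, 0.0319]
eef_rot: [-3.025, -0.844, -0.007]
ft_force: [0.6, -0.5, 5.9]
width: 0.0591
finger_force: 66.8
```

Emit:
arm_command:
  rows:
    - [1,0,0,5,0,0,0]
    - [1,0,0,10,0,0,8]
    - [1,0,-1,15,0,0,16]
    - [1,0.5,-5,16,0,0,24]
    - [1,1,-9,16,0,0,32]
    - [1,1.5,-13.5,16,0,0,40]
    - [1,2,-18,16,0,0,48]
    - [1,2.5,-22.5,16,0,0,56]
    - [1,2.7,-26.8,15,0,0,64]
    - [1,2.7,-26.8,14,0,0,64]

```text
time: 11.4
eef_pos: [0.6355, 0.0241, 0.1703]
eef_rot: [2.128, 2.304, -0.005]
ft_force: [-0.4, -2.1, -2.5]
width: 0.0593
finger_force: 67.3
```

Emit:
arm_command:
  rows:
    - [1,0,0,-1,0,0,0]
    - [1,0,0,-4,0,0,0]
    - [1,0,0,-7,0,0,0]
    - [1,0,0,-9.5,0,0,0]
    - [1,0,0,-11.5,0,0,0]
    - [1,0,0,-12.3,0,0,0]
    - [1,0,0,-12.8,0,0,0]
    - [1,0,0,-12.8,0,0,0]
    - [1,0,0,-12.8,0,0,0]
    - [1,0,0,-12.8,0,0,0]

```text
time: 12.4
eef_pos: [0.6367, 0.0352, 0.0425]
eef_rot: [2.118, 2.319, 0.003]
ft_force: [0.6, -0.4, -2.8]
width: 0.059
finger_force: 67.3
```

Run:
```python
from h import *
st()
```

```text
t 12.4 p [0.6367 0.0352 0.0425] tooly 5.2 tilt 0.12 w 0.059 F [ 0.6 -0.4 -2.8] g 67.3 j7 0.27
```

Emit:
arm_command:
  rows:
    - [1,0,0,-0.3,0,0,0]
    - [1,0,0,-0.6,0,0,0]
    - [1,0,0,-0.6,0,0,0]
    - [1,0,0,-0.6,0,0,0]
    - [0.12,0,0,-0.6,0,0,0]
    - [0.12,0,0,-0.6,0,0,0]
    - [0.12,0,0,-0.6,0,0,0]
    - [0.12,0,0,2,0,0,0]
    - [0.12,0,0,7,0,0,0]
    - [0.12,0,0,12,0,0,0]

```text
time: 13.4
eef_pos: [0.6351, 0.035, 0.1617]
eef_rot: [-2.118, -2.319, 0.004]
ft_force: [1.5, -0.0, 0.2]
width: 0.0749
finger_force: 0.0
```

Emit:
arm_command:
  rows:
    - [0,0,0,4,0,0,0]
    - [0,-1,4.5,4,0,0,0]
    - [0,-2,9,4,0,0,0]
    - [0,-3,13.5,4,0,0,0]
    - [0,-4,18,4,0,0,0]
    - [0,-5,22.5,4,0,0,0]
    - [0,-6,27,4,0,0,0]
    - [0,-7,31.5,3,0,0,0]
    - [0,-8,36,2,0,0,0]
    - [0,-8,37.7,1,0,0,0]

```text
time: 14.4
eef_pos: [0.5523, 0.4191, 0.1702]
eef_rot: [-2.106, -2.326, -0.001]
ft_force: [-0.6, 1.2, 0.6]
width: 0.0852
finger_force: 0.0
```

Run:
```python
from h import *
f=grab('wrist','w5');st()
for t in (20,26,32): print(*face(f,*proj(f,[.556,.412,.064]),.064,t))
```

```text
t 14.45 p [0.552  0.4194 0.168 ] tooly 5.72 tilt 0.22 w 0.0854 F [-0.5  1.8 -1.2] g 0.0 j7 -0.41
[0.55689337 0.41241592] (45.7, 45.3) 5.7
[0.55689136 0.41271625] (45.9, 45.8) -84.3
[0.55664758 0.41269305] (46.3, 45.9) 5.8
```

View pics/w5.png

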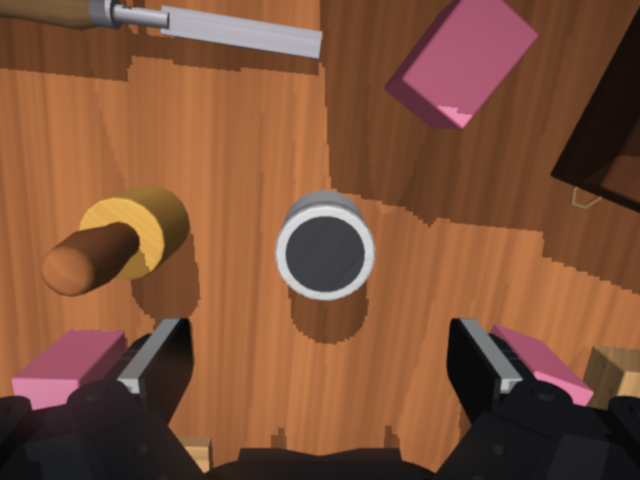

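The tin's lid centre is at (325,252), with the mallet at (120,240) and the pink blocks clear of the fingers. I'll grip it.

Emit:
arm_command:
  rows:
    - [0,0.1,0.1,-2,0,0,0]
    - [0,0.1,0.1,-6,0,0,0]
    - [0,0.1,0.1,-10,0,0,0]
    - [0,0.1,0.1,-13,0,0,0]
    - [0,0.1,0.1,-14.2,0,0,0]
    - [0,0.1,0.1,-14.2,0,0,0]
    - [1,0.1,0.1,-14.2,0,0,0]
    - [1,0.1,0.1,-14.2,0,0,0]
    - [1,0.1,0.1,-14.2,0,0,0]
    - [1,0.1,0.1,-14.2,0,0,0]

```text
time: 15.45
eef_pos: [0.5585, 0.414, 0.032]
eef_rot: [2.118, 2.319, 0.007]
ft_force: [0.8, -0.7, 5.3]
width: 0.0583
finger_force: 65.3
```

Emit:
arm_command:
  rows:
    - [1,0,0,5,0,0,0]
    - [1,0,0,10,0,0,0]
    - [1,0.5,-3,15,0,0,0]
    - [1,1.5,-7.5,16,0,0,0]
    - [1,2.5,-12,16,0,0,0]
    - [1,3.5,-16.5,16,0,0,0]
    - [1,4.5,-21,16,0,0,0]
    - [1,5.5,-25.5,16,0,0,0]
    - [1,6.5,-30,15,0,0,0]
    - [1,7.4,-32.4,14,0,0,0]

```text
time: 16.45
eef_pos: [0.6312, 0.0833, 0.1702]
eef_rot: [2.123, 2.312, -0.0]
ft_force: [0.4, 0.2, -1.9]
width: 0.0583
finger_force: 65.5
```

Emit:
arm_command:
  rows:
    - [1,0,0,-1,0,0,0]
    - [1,0,0,-4,0,0,0]
    - [1,0,0,-7,0,0,0]
    - [1,0,0,-9.5,0,0,0]
    - [1,0,0,-11.5,0,0,0]
    - [1,0,0,-12.3,0,0,0]
    - [1,0,0,-12.8,0,0,0]
    - [1,0,0,-12.8,0,0,0]
    - [1,0,0,-12.8,0,0,0]
    - [1,0,0,-12.8,0,0,0]

```text
time: 17.45
eef_pos: [0.6317, 0.0893, 0.0425]
eef_rot: [2.118, 2.319, 0.003]
ft_force: [0.5, 0.3, -1.3]
width: 0.0585
finger_force: 65.5
```

Emit:
arm_command:
  rows:
    - [1,0,0,-0.3,0,0,0]
    - [1,0,0,-0.6,0,0,0]
    - [1,0,0,-0.6,0,0,0]
    - [1,0,0,-0.6,0,0,0]
    - [0.12,0,0,-0.6,0,0,0]
    - [0.12,0,0,-0.6,0,0,0]
    - [0.12,0,0,-0.6,0,0,0]
    - [0.12,0,0,2,0,0,0]
    - [0.12,0,0,7,0,0,0]
    - [0.12,0,0,12,0,0,0]

```text
time: 18.45
eef_pos: [0.6301, 0.089, 0.1616]
eef_rot: [-2.118, -2.319, 0.004]
ft_force: [1.4, 1.1, 0.5]
width: 0.075
finger_force: 0.0
```

Emit:
arm_command:
  rows:
    - [0,0,0,4,0,0,0]
    - [0,-0.3,-4.5,5,0,0,0]
    - [0,-0.6,-9,6,0,0,0]
    - [0,-0.9,-13.5,7,0,0,0]
    - [0,-1.2,-18,8,0,0,0]
    - [0,-1.5,-22.5,9,0,0,0]
    - [0,-1.8,-27,9,0,0,0]
    - [0,-2.1,-31.5,9,0,0,0]
    - [0,-2.1,-36,9,0,0,0]
    - [0,-2.1,-38.8,9,0,0,0]

```text
time: 19.45
eef_pos: [0.6084, -0.3034, 0.2512]
eef_rot: [2.123, 2.315, -0.003]
ft_force: [-0.5, -0.2, 0.4]
width: 0.0854
finger_force: 0.0
```

Run:
```python
from h import *
f=grab('wrist','w6');st()
```

```text
t 19.5 p [ 0.6071 -0.3083  0.2513] tooly 4.65 tilt 0.36 w 0.0853 F [-0.  -3.3  1. ] g 0.0 j7 0.72
```

View pics/w6.png

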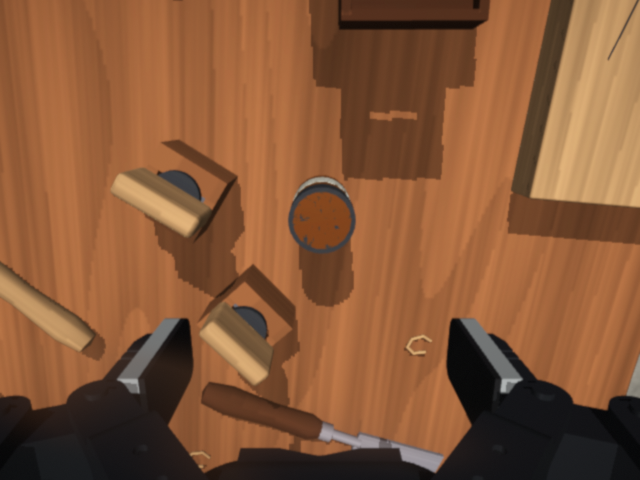

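The jar lid is at (322,220). Key handles have their tops at about (161,205) and (236,345).

Run:
```python
from h import *
f=load('wrist')
print('jar',onz(f,322,220,.078), 'diam',np.linalg.norm(onz(f,289,219,.078)-onz(f,355,219,.078)))
for t in (14,20,26,32): print(*face(f,165,200,.098,t),*face(f,232,338,.098,t))
```

```text
jar [ 0.61112002 -0.30486587  0.078     ] diam 0.04915648013969112
[ 0.48825275 -0.30184616] (51.3, 4.7) -29.0 [ 0.52799127 -0.39027591] (4.7, 2.1) 50.5
[ 0.49353864 -0.29896832] (59.2, 14.7) -27.9 [ 0.47471759 -0.27403995] (222.1, 139.4) 85.8
[ 0.493867   -0.29911539] (60.4, 15.3) -27.6 [ 0.47526959 -0.34959729] (348.9, 229.9) -85.0
[ 0.49395615 -0.29922134] (60.7, 15.8) -27.4 [ 0.60862836 -0.33851892] (497.9, 350.0) 5.0
```

Emit:
arm_command:
  rows:
    - [0,0,-0.2,-2,0,0,0]
    - [0,0,-0.2,-4,0,0,0]
    - [0,0,-0.2,-6,0,0,0]
    - [0,0,-0.2,-7,0,0,0]
    - [0,0,-0.2,-7,0,0,0]
    - [0,0,-0.2,-7,0,0,0]
    - [0,0,-0.2,-7,0,0,0]
    - [0,0,-0.2,-7,0,0,0]
    - [0,0,-0.2,-7,0,0,0]
    - [0,0,-0.2,-7,0,0,0]

```text
time: 20.5
eef_pos: [0.61, -0.301, 0.1817]
eef_rot: [2.118, 2.319, 0.001]
ft_force: [0.7, -0.0, 1.0]
width: 0.0855
finger_force: 0.0
```

Run:
```python
from h import *
f=grab('wrist','w7');st()
u,v=map(int,proj(f,[.61,-.301,.078])); print(u,v)
im=f['image'][v-75:v+75,u-75:u+75]; hsv=cv2.cvtColor(im,cv2.COLOR_BGR2HSV)
g=cv2.medianBlur(cv2.cvtColor(im,cv2.COLOR_BGR2GRAY),5)
c=cv2.HoughCircles(g,cv2.HOUGH_GRADIENT,1.5,100,param1=80,param2=20,minRadius=30,maxRadius=65); 
for x,y,r in c[0][:3]: print(x,y,r,onz(f,u-75+x,v-75+y,.078))
print(face(f,*proj(f,[.494,-.299,.098]),.098,24))
```

```text
t 20.55 p [ 0.61   -0.3009  0.1816] tooly 5.2 tilt 0.03 w 0.0852 F [-0.   1.  -0.6] g 0.0 j7 0.75
317 244
75.75 81.75 42.3 [ 0.61031439 -0.30512783  0.078     ]
(array([ 0.49430603, -0.29853052]), (58.4, 12.8), -27.5)
```

Emit:
arm_command:
  rows:
    - [0,0,-0.4,-3,0,0,0]
    - [0,0,-0.4,-7,0,0,0]
    - [0,0,-0.4,-11,0,0,0]
    - [0,0,-0.4,-13.5,0,0,0]
    - [0,0,-0.4,-14.7,0,0,0]
    - [0,0,-0.4,-14.7,0,0,0]
    - [1,0,-0.4,-14.7,0,0,0]
    - [1,0,-0.4,-14.7,0,0,0]
    - [1,0,-0.4,-14.7,0,0,0]
    - [1,0,-0.4,-14.7,0,0,0]

```text
time: 21.55
eef_pos: [0.6111, -0.3057, 0.0365]
eef_rot: [2.116, 2.317, 0.002]
ft_force: [-0.5, 0.3, 7.1]
width: 0.049
finger_force: 62.2
```

Emit:
arm_command:
  rows:
    - [1,0,0,5,0,0,0]
    - [1,0,0,10,0,0,0]
    - [1,0.5,2,15,0,0,0]
    - [1,1,6,16,0,0,0]
    - [1,1.5,10,16,0,0,0]
    - [1,2,14,16,0,0,0]
    - [1,2.5,18,16,0,0,0]
    - [1,3,22,15,0,0,0]
    - [1,3.5,24,14,0,0,0]
    - [1,3.5,24,13,0,0,0]

```text
time: 22.55
eef_pos: [0.6456, -0.0598, 0.1632]
eef_rot: [-2.109, -2.326, -0.002]
ft_force: [-0.2, -0.2, -2.4]
width: 0.049
finger_force: 62.9
```

Emit:
arm_command:
  rows:
    - [1,0,0,0,0,0,0]
    - [1,0,0,-3,0,0,0]
    - [1,0,0,-6,0,0,0]
    - [1,0,0,-8.5,0,0,0]
    - [1,0,0,-10.5,0,0,0]
    - [1,0,0,-11.3,0,0,0]
    - [1,0,0,-11.8,0,0,0]
    - [1,0,0,-11.8,0,0,0]
    - [1,0,0,-11.8,0,0,0]
    - [1,0,0,-11.8,0,0,0]

```text
time: 23.55
eef_pos: [0.6457, -0.0652, 0.0475]
eef_rot: [2.117, 2.319, 0.002]
ft_force: [-0.2, -0.9, -2.3]
width: 0.0489
finger_force: 62.9
```

Emit:
arm_command:
  rows:
    - [1,0,0,-0.3,0,0,0]
    - [1,0,0,-0.6,0,0,0]
    - [1,0,0,-0.6,0,0,0]
    - [1,0,0,-0.6,0,0,0]
    - [0.2,0,0,-0.6,0,0,0]
    - [0.2,0,0,-0.6,0,0,0]
    - [0.2,0,0,-0.6,0,0,0]
    - [0.2,0,0,3,0,0,0]
    - [0.2,0,0,8,0,0,0]
    - [0.2,0,0,13,0,0,0]

```text
time: 24.55
eef_pos: [0.6442, -0.0649, 0.177]
eef_rot: [-2.118, -2.319, 0.003]
ft_force: [1.6, 0.7, 0.1]
width: 0.0683
finger_force: 0.0
```

Emit:
arm_command:
  rows:
    - [0,-2,1,4,0,0,0]
    - [0,-5,2.5,7,0,0,0]
    - [0,-8.5,4.5,9,0,0,0]
    - [0,-12,6.5,9,0,0,0]
    - [0,-15.5,8.5,9,0,0,0]
    - [0,-18.9,10.4,9,0,0,0]
    - [0,-18.9,10.4,9,0,0,0]
    - [0,-18.9,10.4,9,0,0,0]
    - [0,-18.9,10.4,9,0,0,0]
    - [0,-18.9,10.4,9,0,0,0]

```text
time: 25.55
eef_pos: [0.4568, 0.0383, 0.2663]
eef_rot: [2.12, 2.317, -0.0]
ft_force: [0.6, -0.4, 0.8]
width: 0.0856
finger_force: 0.0
```

Run:
```python
from h import *
st(); f=grab('wrist','w8'); g=grab('scene','s2'); s=grab('side','d2')
A=cv2.resize(f['image'],(400,300)); B=cv2.resize(g['image'][180:340,180:420],(400,300)); C=cv2.resize(s['image'][150:330,240:480],(400,300))
cv2.imwrite('pics/m2.png',np.vstack([np.hstack([A,B]),np.hstack([C,C*0])]))
for t in (14,20,26): 
    try: print(face(f,*proj(f,[.456,.039,.046]),.046,t))
    except Exception as e: print(e)
print(proj(f,[.456,.039,.046]))
```

```text
t 25.55 p [0.4568 0.0383 0.2663] tooly 5.09 tilt 0.05 w 0.0856 F [ 0.6 -0.4  0.8] g 0.0 j7 -0.04
(array([0.49866907, 0.01189596]), (253.2, 34.2), -84.0)
(array([0.48318198, 0.01211726]), (323.7, 64.3), -86.1)
(array([0.48320038, 0.01204062]), (324.1, 64.7), -86.1)
(np.float64(317.4735898344172), np.float64(204.90001933432143))
```

View pics/m2.png

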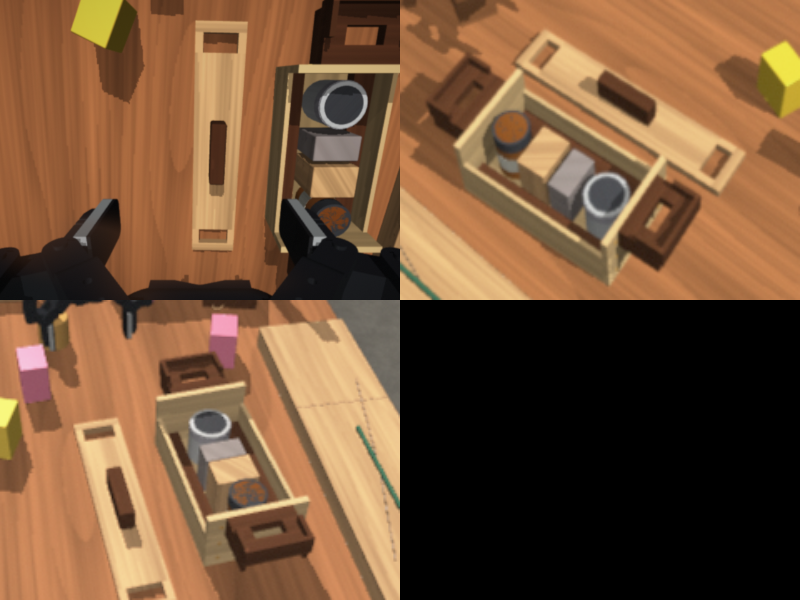

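All four items stand in a row in the channel. The bar has been knocked aside: the rib is now at about (348,245) in the wrist frame. I'll re-measure it.

Run:
```python
from h import *
f=load('wrist')
# rib top: lighter strip; try seeds
for u,v in [(347,230),(350,230),(345,240)]:
    for t in (8,14,20):
        try: print(u,v,t,face(f,u,v,.046,t), f['image'][v,u])
        except Exception as e: print('x')
for t in (26,34): print('bar',face(f,345,130,.012,t))
cv2.imwrite('pics/rib.png',cv2.resize(f['image'][20:410,290:410],(240,600)[::1],interpolation=cv2.INTER_CUBIC) if 0 else np.hstack([cv2.resize(f['image'][180:310,310:400],(400,578),interpolation=cv2.INTER_CUBIC),cv2.resize(f['image'][20:420,290:410],(173,578))]))
```

```text
347 230 8 (array([0.48538632, 0.0033236 ]), (86.9, 20.1), -86.2) [25 41 73]
347 230 14 (array([0.48527945, 0.00372101]), (87.7, 21.0), -86.0) [25 41 73]
347 230 20 (array([0.48533127, 0.00331686]), (88.5, 21.2), -86.1) [25 41 73]
350 230 8 (array([0.48553534, 0.00333355]), (86.9, 19.8), -86.2) [27 42 74]
350 230 14 (array([0.48528653, 0.00361893]), (87.5, 21.0), -86.0) [27 42 74]
350 230 20 (array([0.48533127, 0.00331686]), (88.5, 21.2), -86.1) [27 42 74]
345 240 8 (array([0.48533456, 0.00332744]), (86.9, 20.1), -86.4) [26 41 73]
345 240 14 (array([0.48526718, 0.00371965]), (87.7, 21.0), -86.0) [26 41 73]
345 240 20 (array([0.48533127, 0.00331686]), (88.5, 21.2), -86.1) [26 41 73]
bar (array([ 0.48655716, -0.00195695]), (339.8, 69.9), -86.1)
bar (array([0.48619745, 0.00302582]), (354.2, 70.5), -86.1)
```

View pics/rib.png

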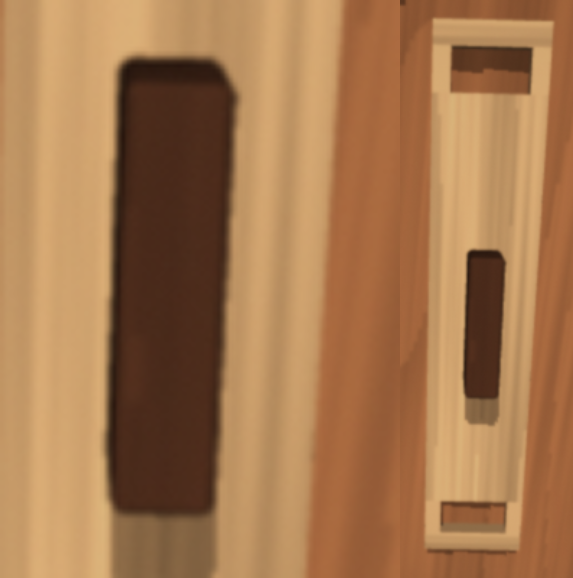

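Emit:
arm_command:
  rows:
    - [0,1,-1.2,-4,0,0,-1.2]
    - [0,2,-2.4,-8,0,0,-1.2]
    - [0,2.9,-3.5,-12,0,0,-1.2]
    - [0,2.9,-3.5,-16,0,0,-1.2]
    - [0,2.9,-3.5,-20,0,0,-1.2]
    - [0,2.9,-3.5,-23,0,0,-1.2]
    - [0,2.9,-3.5,-24.7,0,0,-1.2]
    - [0,2.9,-3.5,-24.7,0,0,-1.2]
    - [0,2.9,-3.5,-24.7,0,0,-1.2]
    - [0,2.9,-3.5,-24.7,0,0,-1.2]

```text
time: 26.7
eef_pos: [0.486, 0.004, 0.0203]
eef_rot: [2.142, 2.296, 0.003]
ft_force: [-0.7, -0.1, 0.2]
width: 0.0852
finger_force: 0.0
```

Emit:
arm_command:
  rows:
    - [1,0,0,0,0,0,0]
    - [1,0,0,0,0,0,0]
    - [1,0,0,0,0,0,0]
    - [1,0,0,0,0,0,0]
    - [1,0,0,0,0,0,0]
    - [1,0,0,0,0,0,0]
    - [1,0,0,1,0,0,0.7]
    - [1,0,0,4,0,0,1.3]
    - [1,0,0,8,0,0,1.3]
    - [1,0,0,12,0,0,1.3]

```text
time: 27.7
eef_pos: [0.4836, 0.0038, 0.1401]
eef_rot: [-2.116, -2.321, 0.004]
ft_force: [1.5, 1.1, -2.8]
width: 0.0206
finger_force: 59.2
```

Run:
```python
from h import *
st()
```

```text
t 27.7 p [0.4836 0.0038 0.1401] tooly 5.3 tilt 0.16 w 0.0206 F [ 1.5  1.1 -2.8] g 59.2 j7 0.22
```

Emit:
arm_command:
  rows:
    - [1,0,0,3,0,0,0]
    - [1,1,0.1,6,0,0,0]
    - [1,4,0.4,6,0,0,0]
    - [1,8,0.7,6,0,0,0]
    - [1,12,0.9,6,0,0,0]
    - [1,14.5,1.1,6,0,0,0]
    - [1,15.3,1.1,5,0,0,0]
    - [1,15.3,1.1,2,0,0,0]
    - [1,15.3,1.1,0.3,0,0,0]
    - [1,15.3,1.1,0,0,0,0]

```text
time: 28.7
eef_pos: [0.6342, 0.0151, 0.1358]
eef_rot: [-2.113, -2.317, 0.009]
ft_force: [-0.7, -1.0, -3.2]
width: 0.0214
finger_force: 59.4
```

Emit:
arm_command:
  rows:
    - [1,0,0,0,0,0,0]
    - [1,0,0,0,0,0,0]
    - [1,0,0,0,0,0,0]
    - [1,0,0,0,0,0,0]
    - [1,0,0,0,0,0,0]
    - [1,0,0,0,0,0,0]
    - [1,0,0,0,0,0,0]
    - [1,0,0,0,0,0,0]
    - [1,0,0,0,0,0,0]
    - [1,0,0,0,0,0,0]

```text
time: 29.7
eef_pos: [0.6379, 0.0151, 0.1393]
eef_rot: [2.116, 2.322, -0.0]
ft_force: [-1.0, 1.1, -2.3]
width: 0.021
finger_force: 59.4
```

Run:
```python
from h import *
st(); f=grab('wrist','w9'); g=grab('scene','s3'); s=grab('side','d3')
B=cv2.resize(g['image'][180:340,180:420],(400,300)); C=cv2.resize(s['image'][150:330,290:470],(400,300))
cv2.imwrite('pics/m3.png',np.vstack([np.hstack([B,C]),np.hstack([cv2.resize(f['image'],(400,300)),cv2.resize(f['image'][0:200,220:420],(400,300))])]))
```

```text
t 29.7 p [0.6379 0.0151 0.1393] tooly 5.29 tilt 0.0 w 0.021 F [-1.   1.1 -2.3] g 59.4 j7 0.28
```

View pics/m3.png

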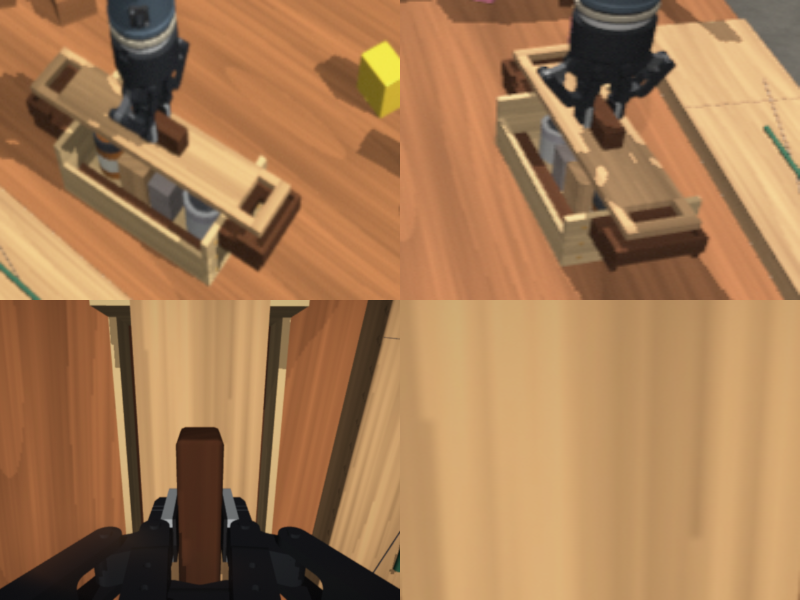

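The bar hovers level over both ears and is aligned. I'll lower it.

Emit:
arm_command:
  rows:
    - [1,0,0,-0.5,0,0,0]
    - [1,0,0,-1,0,0,0]
    - [1,0,0,-1.4,0,0,0]
    - [1,0,0,-1.8,0,0,0]
    - [1,0,0,-2.1,0,0,0]
    - [1,0,0,-2.3,0,0,0]
    - [1,0,0,-2.3,0,0,0]
    - [1,0,0,-2.3,0,0,0]
    - [1,0,0,-2.3,0,0,0]
    - [1,0,0,-2.3,0,0,0]

```text
time: 30.85
eef_pos: [0.638, 0.0151, 0.1165]
eef_rot: [2.116, 2.321, 0.001]
ft_force: [-0.5, -1.0, -3.2]
width: 0.021
finger_force: 59.4
```

Emit:
arm_command:
  rows:
    - [1,0,0,-0.1,0,0,0]
    - [1,0,0,-0.2,0,0,0]
    - [1,0,0,-0.25,0,0,0]
    - [1,0,0,-0.25,0,0,0]
    - [1,0,0,-0.25,0,0,0]
    - [1,0,0,-0.25,0,0,0]
    - [1,0,0,-0.25,0,0,0]
    - [1,0,0,-0.25,0,0,0]
    - [1,0,0,-0.25,0,0,0]
    - [1,0,0,-0.25,0,0,0]

```text
time: 31.85
eef_pos: [0.638, 0.0151, 0.1148]
eef_rot: [-2.116, -2.322, -0.001]
ft_force: [-3.1, -0.3, 5.0]
width: 0.0208
finger_force: 60.7
```

Emit:
arm_command:
  rows:
    - [0,0,0,0,0,0,0]
    - [0,0,0,0,0,0,0]
    - [0,0,0,0,0,0,0]
    - [0,0,0,0,0,0,0]
    - [0,0,0,0,0,0,0]
    - [0,0,0,1,0,0,0]
    - [0,0,0,4,0,0,0]
    - [0,0,0,8,0,0,0]
    - [0,0,0,13,0,0,0]
    - [0,0,0,17,0,0,0]

```text
time: 32.85
eef_pos: [0.6383, 0.0147, 0.2875]
eef_rot: [2.116, 2.32, 0.003]
ft_force: [1.3, -0.5, 0.0]
width: 0.0854
finger_force: 0.0
```

Emit:
arm_command:
  rows:
    - [0,-1.4,-3,0,0,0,-8.5]
    - [0,-2.8,-6,0,0,0,-17]
    - [0,-4.2,-9,0,0,0,-25.5]
    - [0,-5.6,-12,0,0,0,-34]
    - [0,-7,-15,0,0,0,-42.5]
    - [0,-8.4,-18,0,0,0,-51]
    - [0,-9.8,-21,0,0,0,-59.5]
    - [0,-11.2,-25,0,0,0,-68]
    - [0,-12.6,-28,0,0,0,-76.5]
    - [0,-14.4,-31.4,0,0,0,-85]

```text
time: 33.85
eef_pos: [0.4937, -0.2998, 0.2846]
eef_rot: [3.13, 0.274, 0.002]
ft_force: [0.7, -0.8, -0.8]
width: 0.0852
finger_force: 0.0
```

Emit:
arm_command:
  rows:
    - [0,0,0,-1,0,0,-8]
    - [0,0,0,-2,0,0,-16]
    - [0,0,0,-3,0,0,-24]
    - [0,0,0,-4,0,0,-32]
    - [0,0,0,-5,0,0,-37.7]
    - [0,0,0,-5,0,0,-37.7]
    - [0,0,0,-5,0,0,-37.7]
    - [0,0,0,-5,0,0,-37.7]
    - [0,0,0,-5,0,0,-37.7]
    - [0,0,0,-5,0,0,-37.7]

```text
time: 34.85
eef_pos: [0.494, -0.2991, 0.2344]
eef_rot: [-3.052, 0.743, -0.002]
ft_force: [-0.4, 0.0, 0.3]
width: 0.0854
finger_force: 0.0
```

Run:
```python
from h import *
st(); f=grab('wrist','w10'); g=grab('scene','s4'); s=grab('side','d4')
B=cv2.resize(g['image'][180:340,180:420],(400,300)); C=cv2.resize(s['image'][170:330,310:470],(400,300))
cv2.imwrite('pics/m4.png',np.vstack([np.hstack([B,C]),np.hstack([cv2.resize(f['image'],(400,300)),B*0])]))
u,v=proj(f,[.494,-.299,.098]); print(u,v)
for t in (14,20,26): print(face(f,u,v,.098,t))
```

```text
t 34.85 p [ 0.494  -0.2991  0.2344] tooly -117.38 tilt 0.06 w 0.0854 F [-0.4  0.   0.3] g 0.0 j7 -1.08
318.71754013794117 233.59055215283314
(array([ 0.49403088, -0.29955185]), (57.5, 9.9), -27.6)
(array([ 0.49359302, -0.29962027]), (58.3, 10.4), -27.6)
(array([ 0.49370984, -0.29939389]), (58.3, 11.2), -27.6)
```

View pics/m4.png

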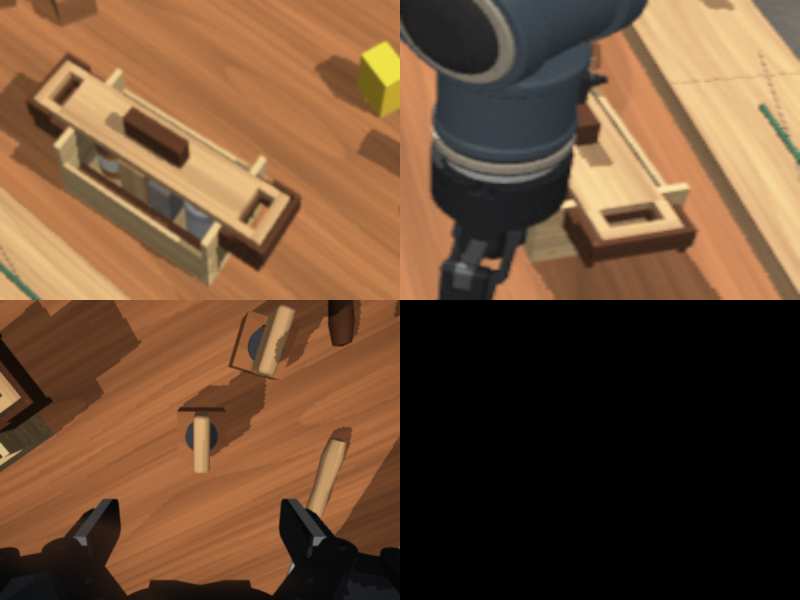

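The bar is home on both ears. The nearer key handle is at about (323,285) in the wrist frame. I'll measure its true width and the collar.

Run:
```python
from h import *
f=load('wrist'); im=f['image']
for v in (230,250,270): print(v,[(u,*im[v,u]) for u in range(300,346,2)])
cv2.imwrite('pics/k.png',np.hstack([cv2.resize(im[200:360,270:370],(375,600),interpolation=cv2.INTER_CUBIC),cv2.resize(im[0:140,360:500],(420,600),interpolation=cv2.INTER_CUBIC)]))
```

```text
230 [(300, np.uint8(66), np.uint8(68), np.uint8(81)), (302, np.uint8(64), np.uint8(61), np.uint8(60)), (304, np.uint8(64), np.uint8(60), np.uint8(59)), (306, np.uint8(64), np.uint8(60), np.uint8(58)), (308, np.uint8(64), np.uint8(64), np.uint8(68)), (310, np.uint8(86), np.uint8(126), np.uint8(164)), (312, np.uint8(108), np.uint8(161), np.uint8(205)), (314, np.uint8(115), np.uint8(169), np.uint8(214)), (316, np.uint8(116), np.uint8(170), np.uint8(216)), (318, np.uint8(117), np.uint8(170), np.uint8(217)), (320, np.uint8(119), np.uint8(174), np.uint8(220)), (322, np.uint8(115), np.uint8(169), np.uint8(215)), (324, np.uint8(107), np.uint8(158), np.uint8(203)), (326, np.uint8(101), np.uint8(150), np.uint8(194)), (328, np.uint8(98), np.uint8(144), np.uint8(187)), (330, np.uint8(93), np.uint8(138), np.uint8(179)), (332, np.uint8(79), np.uint8(118), np.uint8(155)), (334, np.uint8(61), np.uint8(92), np.uint8(121)), (336, np.uint8(40), np.uint8(47), np.uint8(55)), (338, np.uint8(39), np.uint8(37), np.uint8(36)), (340, np.uint8(39), np.uint8(36), np.uint8(36)), (342, np.uint8(38), np.uint8(35),
[... 1730 characters left out ...]
13), np.uint8(167), np.uint8(212)), (320, np.uint8(116), np.uint8(170), np.uint8(215)), (322, np.uint8(112), np.uint8(165), np.uint8(211)), (324, np.uint8(105), np.uint8(156), np.uint8(200)), (326, np.uint8(100), np.uint8(148), np.uint8(192)), (328, np.uint8(95), np.uint8(142), np.uint8(185)), (330, np.uint8(89), np.uint8(134), np.uint8(174)), (332, np.uint8(76), np.uint8(114), np.uint8(149)), (334, np.uint8(56), np.uint8(86), np.uint8(118)), (336, np.uint8(58), np.uint8(97), np.uint8(154)), (338, np.uint8(61), np.uint8(102), np.uint8(162)), (340, np.uint8(61), np.uint8(102), np.uint8(163)), (342, np.uint8(61), np.uint8(101), np.uint8(163)), (344, np.uint8(60), np.uint8(100), np.uint8(162))]
```

View pics/k.png

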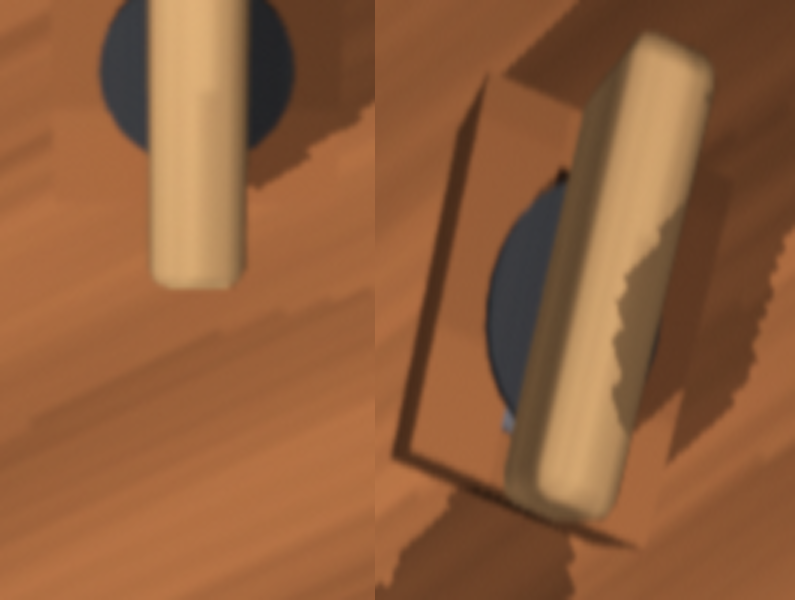

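Run:
```python
from h import *
f=load('wrist'); print(onz(f,322.3,230.5,.098), onz(f,322.3,184,.098),onz(f,322.3,277,.098))
a,b=onz(f,457,10,.098),onz(f,429,118,.098); d=b-a; print((a+b)/2,np.degrees(np.arctan2(d[1],d[0])),np.linalg.norm(d))
```

```text
[ 0.49478764 -0.30207987  0.098     ] [ 0.52217022 -0.31617072  0.098     ] [ 0.46565419 -0.28708805  0.098     ]
[ 0.55195088 -0.41223653  0.098     ] 141.37552600124496 0.06100246117447057
```

Emit:
arm_command:
  rows:
    - [0,0,-0.3,-4,0,0,0]
    - [0,0,-0.3,-8,0,0,0]
    - [0,0,-0.3,-12,0,0,0]
    - [0,0,-0.3,-15,0,0,0]
    - [0,0,-0.3,-17.3,0,0,0]
    - [0,0,-0.3,-17.3,0,0,0]
    - [0,0,-0.3,-17.3,0,0,0]
    - [0,0,-0.3,-17.3,0,0,0]
    - [0,0,-0.3,-17.3,0,0,0]
    - [0,0,-0.3,-17.3,0,0,0]

```text
time: 36.0
eef_pos: [0.4945, -0.3021, 0.0619]
eef_rot: [3.052, -0.744, 0.003]
ft_force: [-1.5, -0.1, 0.2]
width: 0.0859
finger_force: 0.0
```

Emit:
arm_command:
  rows:
    - [1,0,0,0,0,0,0]
    - [1,0,0,0,0,0,0]
    - [1,0,0,0,0,0,0]
    - [1,0,0,0,0,0,0]
    - [1,0,0,0,0,0,0]
    - [1,0,0,0,0,0,0]
    - [1,0,0,0,0,0,0]
    - [1,0,0,0,0,0,0]
    - [1,0,0,0,0,0,0]
    - [1,0,0,0,0,0,0]

```text
time: 37.0
eef_pos: [0.4939, -0.3019, 0.0609]
eef_rot: [3.052, -0.744, 0.0]
ft_force: [-0.5, 0.6, 1.4]
width: 0.0173
finger_force: 58.6
```

Run:
```python
from h import *
st(); grab('wrist','w11')
```

```text
t 37.0 p [ 0.4939 -0.3019  0.0609] tooly -117.4 tilt 0.01 w 0.0173 F [-0.5  0.6  1.4] g 58.6 j7 -0.9
```

Emit:
arm_command:
  rows:
    - [1,0,0,3,0,0,0]
    - [1,0,0,7,0,0,0]
    - [1,0,0,11,0,0,4]
    - [1,2,2,15,0,0,8]
    - [1,5,5,17,0,0,14]
    - [1,8,8.5,17,0,0,20]
    - [1,11,12,17,0,0,26]
    - [1,14,15,17,0,0,32]
    - [1,15.8,16.6,17,0,0,32.6]
    - [1,15.8,16.6,17,0,0,32.6]

```text
time: 38.05
eef_pos: [0.6547, -0.1305, 0.2291]
eef_rot: [-3.136, -0.155, 0.001]
ft_force: [0.2, 0.5, -2.2]
width: 0.0172
finger_force: 58.9
```

Emit:
arm_command:
  rows:
    - [1,0,0,-1,0,0,0]
    - [1,0,0,-2.5,0,0,0]
    - [1,0,0,-4,0,0,0]
    - [1,0,0,-5,0,0,0]
    - [1,0,0,-5.5,0,0,0]
    - [1,0,0,-5.5,0,0,0]
    - [1,0,0,-5.5,0,0,0]
    - [1,0,0,-5.5,0,0,0]
    - [1,0,0,-5.5,0,0,0]
    - [1,0,0,-5.5,0,0,0]

```text
time: 39.05
eef_pos: [0.6521, -0.1359, 0.1763]
eef_rot: [3.138, 0.143, 0.001]
ft_force: [0.5, 0.0, -1.9]
width: 0.0172
finger_force: 58.9
```

Run:
```python
from h import *
st(); f=grab('wrist','w12'); g=grab('scene','s5'); s=grab('side','d5')
B=cv2.resize(g['image'][190:270,170:290],(400,267),interpolation=cv2.INTER_CUBIC); C=cv2.resize(s['image'][220:320,340:460],(400,333),interpolation=cv2.INTER_CUBIC)[:267]
cv2.imwrite('pics/m5.png',np.vstack([np.hstack([B,C]),np.hstack([cv2.resize(f['image'],(400,300)),cv2.resize(f['image'][200:420,220:420],(400,300))])]))
```

```text
t 39.05 p [ 0.6521 -0.1359  0.1763] tooly -84.8 tilt 0.05 w 0.0172 F [ 0.5  0.  -1.9] g 58.9 j7 -0.87
```

View pics/m5.png

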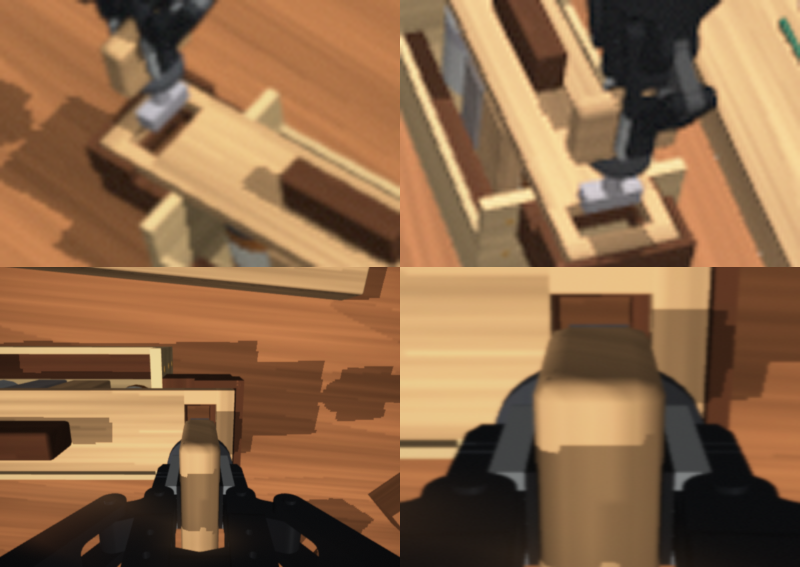

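The head hangs directly above the slot in both views. I'll insert it.

Emit:
arm_command:
  rows:
    - [1,0,0,-0.4,0,0,0]
    - [1,0,0,-0.8,0,0,0]
    - [1,0,0,-1.2,0,0,0]
    - [1,0,0,-1.6,0,0,0]
    - [1,0,0,-2,0,0,0]
    - [1,0,0,-2.4,0,0,0]
    - [1,0,0,-2.8,0,0,0]
    - [1,0,0,-3.1,0,0,0]
    - [1,0,0,-3.1,0,0,0]
    - [1,0,0,-3.1,0,0,0]

```text
time: 40.2
eef_pos: [0.6519, -0.1359, 0.1449]
eef_rot: [3.138, 0.142, 0.0]
ft_force: [-0.7, -0.2, -1.4]
width: 0.0173
finger_force: 58.9
```

Entered the ear freely. I'll continue until the collar sits on the bar.

Emit:
arm_command:
  rows:
    - [1,0,0,-0.4,0,0,0]
    - [1,0,0,-0.8,0,0,0]
    - [1,0,0,-1.2,0,0,0]
    - [1,0,0,-1.6,0,0,0]
    - [1,0,0,-2,0,0,0]
    - [1,0,0,-2.3,0,0,0]
    - [1,0,0,-2.5,0,0,0]
    - [1,0,0,-2.5,0,0,0]
    - [1,0,0,-2.5,0,0,0]
    - [1,0,0,-2.5,0,0,0]

```text
time: 41.2
eef_pos: [0.652, -0.136, 0.12]
eef_rot: [3.138, 0.142, 0.001]
ft_force: [0.4, 0.2, -0.6]
width: 0.0175
finger_force: 58.9
```

Emit:
arm_command:
  rows:
    - [1,0,0,-0.1,0,0,0]
    - [1,0,0,-0.1,0,0,8]
    - [1,0,0,-0.1,0,0,16]
    - [1,0,0,-0.1,0,0,24]
    - [1,0,0,-0.1,0,0,32]
    - [1,0,0,-0.1,0,0,40]
    - [1,0,0,-0.1,0,0,48]
    - [1,0,0,-0.1,0,0,56]
    - [1,0,0,-0.1,0,0,64]
    - [1,0,0,-0.1,0,0,72]

```text
time: 42.2
eef_pos: [0.6525, -0.1364, 0.1199]
eef_rot: [2.449, 1.965, 0.002]
ft_force: [-0.3, -0.3, 2.2]
width: 0.0173
finger_force: 59.5
```

Emit:
arm_command:
  rows:
    - [1,0,0,0,0,0,8]
    - [1,0,0,0,0,0,16]
    - [1,0,0,0,0,0,18]
    - [1,0,0,0,0,0,18]
    - [1,0,0,0,0,0,18]
    - [1,0,0,0,0,0,18]
    - [1,0,0,0,0,0,18]
    - [1,0,0,0,0,0,18]
    - [1,0,0,0,0,0,18]
    - [1,0,0,0,0,0,18]

```text
time: 43.2
eef_pos: [0.6524, -0.1364, 0.1199]
eef_rot: [2.12, 2.316, 0.001]
ft_force: [-1.1, -0.0, 6.2]
width: 0.0174
finger_force: 59.9
```

Run:
```python
from h import *
st()
```

```text
t 43.2 p [ 0.6524 -0.1364  0.1199] tooly 5.06 tilt 0.1 w 0.0174 F [-1.1 -0.   6.2] g 59.9 j7 0.48
```

Emit:
arm_command:
  rows:
    - [0,0,0,0,0,0,0]
    - [0,0,0,0,0,0,0]
    - [0,0,0,0,0,0,0]
    - [0,0,0,0,0,0,0]
    - [0,0,0,0,0,0,0]
    - [0,0,0,2,0,0,0]
    - [0,0,0,6,0,0,0]
    - [0,0,0,10,0,0,0]
    - [0,0,0,12,0,0,-8]
    - [0,0,0,12,0,0,-16]

```text
time: 44.2
eef_pos: [0.6538, -0.1369, 0.2433]
eef_rot: [2.423, 1.991, 0.009]
ft_force: [0.0, -0.7, -0.5]
width: 0.0853
finger_force: 0.0
```

Emit:
arm_command:
  rows:
    - [0,-1,-2.7,0,0,0,-8.5]
    - [0,-2,-5.4,0,0,0,-17]
    - [0,-3,-8.1,0,0,0,-25.5]
    - [0,-4,-10.8,0,0,0,-34]
    - [0,-5,-13.5,0,0,0,-42.5]
    - [0,-6,-16.2,0,0,0,-51]
    - [0,-7,-18.9,0,0,0,-59.5]
    - [0,-8,-21.6,0,0,0,-68]
    - [0,-9,-24.3,0,0,0,-76.5]
    - [0,-10,-27.4,0,0,0,-85]

```text
time: 45.2
eef_pos: [0.5519, -0.4102, 0.2388]
eef_rot: [-3.136, 0.167, -0.001]
ft_force: [-0.0, 0.7, 0.8]
width: 0.0854
finger_force: 0.0
```

Emit:
arm_command:
  rows:
    - [0,0,0,0,0,0,-8.5]
    - [0,0,0,0,0,0,-17]
    - [0,0,0,0,0,0,-25.5]
    - [0,0,0,0,0,0,-33]
    - [0,0,0,0,0,0,-33]
    - [0,0,0,0,0,0,-33]
    - [0,0,0,0,0,0,-33]
    - [0,0,0,0,0,0,-33]
    - [0,0,0,0,0,0,-33]
    - [0,0,0,0,0,0,-33]

```text
time: 46.2
eef_pos: [0.5519, -0.4099, 0.2389]
eef_rot: [-2.963, 1.043, -0.0]
ft_force: [-0.4, 0.8, 0.0]
width: 0.0853
finger_force: 0.0
```

Run:
```python
from h import *
st(); f=grab('wrist','w13'); g=grab('scene','s6'); s=grab('side','d6')
B=cv2.resize(g['image'][190:270,170:290],(400,267),interpolation=cv2.INTER_CUBIC)
cv2.imwrite('pics/m6.png',np.hstack([cv2.resize(f['image'][140:340,240:400],(400,500),interpolation=cv2.INTER_CUBIC),cv2.copyMakeBorder(B,0,233,0,0,cv2.BORDER_CONSTANT)]))
```

```text
t 46.2 p [ 0.5519 -0.4099  0.2389] tooly -128.79 tilt 0.02 w 0.0853 F [-0.4  0.8  0. ] g 0.0 j7 -1.16
```

View pics/m6.png

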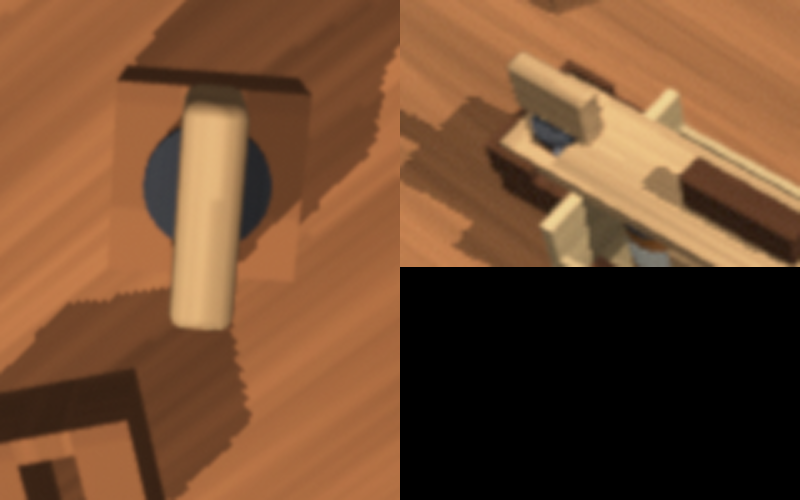

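Key 1 lies home and crosswise. The key 2 handle runs from about (326.8,179) to (320.4,271).

Run:
```python
from h import *
f=load('wrist'); a,b=onz(f,326.6,179.5,.098),onz(f,320.4,271.2,.098); d=b-a; print((a+b)/2,np.degrees(np.arctan2(d[1],d[0])),np.linalg.norm(d))
```

```text
[ 0.55273717 -0.41438438  0.098     ] 137.63666740596852 0.06339899787627234
```

Emit:
arm_command:
  rows:
    - [0,0.1,-0.4,-4,0,0,-3.6]
    - [0,0.1,-0.4,-8,0,0,-3.6]
    - [0,0.1,-0.4,-12,0,0,-3.6]
    - [0,0.1,-0.4,-15.5,0,0,-3.6]
    - [0,0.1,-0.4,-17.8,0,0,-3.6]
    - [0,0.1,-0.4,-17.8,0,0,-3.6]
    - [0,0.1,-0.4,-17.8,0,0,-3.6]
    - [0,0.1,-0.4,-17.8,0,0,-3.6]
    - [0,0.1,-0.4,-17.8,0,0,-3.6]
    - [0,0.1,-0.4,-17.8,0,0,-3.6]

```text
time: 47.35
eef_pos: [0.5534, -0.4143, 0.0622]
eef_rot: [2.929, -1.136, 0.003]
ft_force: [-0.3, 0.3, 0.7]
width: 0.0852
finger_force: 0.0
```

Emit:
arm_command:
  rows:
    - [1,0,0,0,0,0,0]
    - [1,0,0,0,0,0,0]
    - [1,0,0,0,0,0,0]
    - [1,0,0,0,0,0,0]
    - [1,0,0,0,0,0,0]
    - [1,0,0,0,0,0,0]
    - [1,0,0,0,0,0,0]
    - [1,0,0,0,0,0,0]
    - [1,0,0,0,0,0,0]
    - [1,0,0,0,0,0,0]

```text
time: 48.35
eef_pos: [0.5529, -0.414, 0.0609]
eef_rot: [2.929, -1.136, 0.0]
ft_force: [0.3, -1.5, 0.2]
width: 0.0172
finger_force: 58.7
```

Run:
```python
from h import *
st()
```

```text
t 48.35 p [ 0.5529 -0.414   0.0609] tooly -132.41 tilt 0.02 w 0.0172 F [ 0.3 -1.5  0.2] g 58.7 j7 -1.1
```

Emit:
arm_command:
  rows:
    - [1,0,0,3,0,0,0]
    - [1,0,0,7,0,0,0]
    - [1,0,0,12,0,0,4]
    - [1,0,3,16,0,0,8]
    - [1,0,7,19,0,0,14]
    - [1,0,11.5,19,0,0,20]
    - [1,1,16,19,0,0,26]
    - [1,2,20.5,19,0,0,32]
    - [1,3,25,19,0,0,38]
    - [1,4,29.5,19,0,0,44]

```text
time: 49.35
eef_pos: [0.5924, -0.1166, 0.2504]
eef_rot: [-3.14, -0.05, 0.001]
ft_force: [0.3, -0.5, -2.2]
width: 0.0172
finger_force: 58.9
```

Emit:
arm_command:
  rows:
    - [1,0.5,4.5,0,0,0,3.6]
    - [1,1,9,0,0,0,3.6]
    - [1,1.5,13.5,0,0,0,3.6]
    - [1,2,18,0,0,0,3.6]
    - [1,2.5,22,0,0,0,3.6]
    - [1,2.8,25,0,0,0,3.6]
    - [1,3.1,27.5,0,0,0,3.6]
    - [1,3.1,28.4,0,0,0,3.6]
    - [1,3.1,28.4,0,0,0,3.6]
    - [1,3.1,28.4,0,0,0,3.6]

```text
time: 50.35
eef_pos: [0.6236, 0.163, 0.2508]
eef_rot: [3.137, 0.139, -0.001]
ft_force: [-0.2, -1.0, -2.1]
width: 0.0176
finger_force: 58.9
```

Emit:
arm_command:
  rows:
    - [1,0,0,-2,0,0,0]
    - [1,0,0,-4,0,0,0]
    - [1,0,0,-6,0,0,0]
    - [1,0,0,-7,0,0,0]
    - [1,0,0,-7.5,0,0,0]
    - [1,0,0,-7.5,0,0,0]
    - [1,0,0,-7.5,0,0,0]
    - [1,0,0,-7.5,0,0,0]
    - [1,0,0,-7.5,0,0,0]
    - [1,0,0,-7.5,0,0,0]

```text
time: 51.35
eef_pos: [0.6241, 0.1652, 0.1763]
eef_rot: [-3.138, -0.143, -0.001]
ft_force: [0.3, 0.8, -1.1]
width: 0.0174
finger_force: 58.9
```

Run:
```python
from h import *
st(); f=grab('wrist','w14'); g=grab('scene','s7'); s=grab('side','d7')
B=cv2.resize(g['image'][200:320,240:400],(400,300),interpolation=cv2.INTER_CUBIC); C=cv2.resize(s['image'][130:250,300:460],(400,300),interpolation=cv2.INTER_CUBIC)
cv2.imwrite('pics/m7.png',np.hstack([B,C]))
```

```text
t 51.35 p [0.6241 0.1652 0.1763] tooly -84.79 tilt 0.04 w 0.0174 F [ 0.3  0.8 -1.1] g 58.9 j7 -1.34
```

View pics/m7.png

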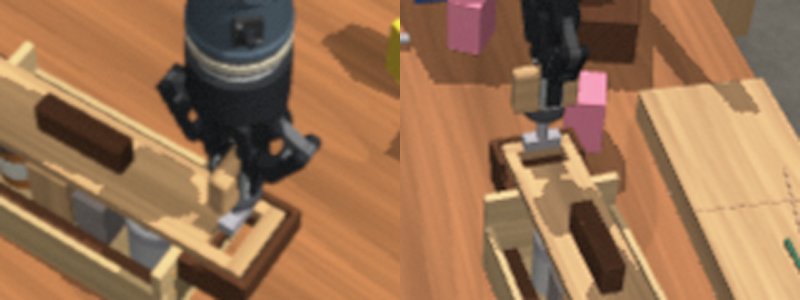

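The key 2 head is above slot b in both views. I'll insert it in the same steps.

Emit:
arm_command:
  rows:
    - [1,0,0,-0.4,0,0,0]
    - [1,0,0,-0.8,0,0,0]
    - [1,0,0,-1.2,0,0,0]
    - [1,0,0,-1.6,0,0,0]
    - [1,0,0,-2,0,0,0]
    - [1,0,0,-2.4,0,0,0]
    - [1,0,0,-2.8,0,0,0]
    - [1,0,0,-3.1,0,0,0]
    - [1,0,0,-3.1,0,0,0]
    - [1,0,0,-3.1,0,0,0]

```text
time: 52.5
eef_pos: [0.6239, 0.1651, 0.1449]
eef_rot: [3.138, 0.142, 0.0]
ft_force: [-0.0, -0.2, -1.1]
width: 0.0174
finger_force: 58.9
```

Emit:
arm_command:
  rows:
    - [1,0,0,-0.4,0,0,0]
    - [1,0,0,-0.8,0,0,0]
    - [1,0,0,-1.2,0,0,0]
    - [1,0,0,-1.6,0,0,0]
    - [1,0,0,-2,0,0,0]
    - [1,0,0,-2.3,0,0,0]
    - [1,0,0,-2.5,0,0,0]
    - [1,0,0,-2.6,0,0,0]
    - [1,0,0,-2.6,0,0,0]
    - [1,0,0,-2.6,0,0,0]

```text
time: 53.5
eef_pos: [0.6238, 0.1651, 0.1199]
eef_rot: [-3.138, -0.142, 0.001]
ft_force: [-3.2, 1.7, 5.7]
width: 0.017
finger_force: 59.8
```

Seated (Fz is now positive). I'll turn it a quarter turn and release.

Emit:
arm_command:
  rows:
    - [1,0,0,0,0,0,8]
    - [1,0,0,0,0,0,16]
    - [1,0,0,0,0,0,24]
    - [1,0,0,0,0,0,32]
    - [1,0,0,0,0,0,40]
    - [1,0,0,0,0,0,48]
    - [1,0,0,0,0,0,56]
    - [1,0,0,0,0,0,64]
    - [1,0,0,0,0,0,72]
    - [1,0,0,0,0,0,80]

```text
time: 54.5
eef_pos: [0.6245, 0.1651, 0.1199]
eef_rot: [2.307, 2.132, 0.003]
ft_force: [0.1, 1.3, 2.0]
width: 0.0171
finger_force: 59.6
```

Emit:
arm_command:
  rows:
    - [1,0,0,0,0,0,8]
    - [1,0,0,0,0,0,10]
    - [1,0,0,0,0,0,10]
    - [1,0,0,0,0,0,10]
    - [1,0,0,0,0,0,10]
    - [1,0,0,0,0,0,10]
    - [1,0,0,0,0,0,10]
    - [1,0,0,0,0,0,10]
    - [1,0,0,0,0,0,10]
    - [1,0,0,0,0,0,10]

```text
time: 55.5
eef_pos: [0.6245, 0.165, 0.1198]
eef_rot: [2.121, 2.317, 0.002]
ft_force: [-1.5, 0.1, 6.7]
width: 0.0173
finger_force: 59.9
```

Emit:
arm_command:
  rows:
    - [0,0,0,0,0,0,0]
    - [0,0,0,0,0,0,0]
    - [0,0,0,0,0,0,0]
    - [0,0,0,0,0,0,0]
    - [0,0,0,0,0,0,0]
    - [0,0,0,2,0,0,0]
    - [0,0,0,6,0,0,0]
    - [0,0,0,10,0,0,0]
    - [0,-3,0,14,0,0,0]
    - [0,-7,0,18,0,0,0]

```text
time: 56.5
eef_pos: [0.5588, 0.1647, 0.2959]
eef_rot: [2.119, 2.317, 0.001]
ft_force: [-1.1, 1.2, 1.4]
width: 0.0857
finger_force: 0.0
```

Emit:
arm_command:
  rows:
    - [0,-3,3,1,0,0,0]
    - [0,-6,7,2,0,0,0]
    - [0,-8,11,2,0,0,0]
    - [0,-10,15,2,0,0,0]
    - [0,-10,18,2,0,0,0]
    - [0,-10,20,2,0,0,0]
    - [0,-10,20,2,0,0,0]
    - [0,-10,20,2,0,0,0]
    - [0,-10,20,2,0,0,0]
    - [0,-10,20,2,0,0,0]

```text
time: 57.5
eef_pos: [0.4594, 0.3632, 0.3144]
eef_rot: [2.122, 2.316, -0.0]
ft_force: [0.1, 0.2, -0.0]
width: 0.0856
finger_force: 0.0
```

Run:
```python
from h import *
st(); g=grab('scene','s8'); s=grab('side','d8')
B=cv2.resize(g['image'][190:340,180:380],(400,300),interpolation=cv2.INTER_CUBIC); C=cv2.resize(s['image'][150:330,300:480],(400,400),interpolation=cv2.INTER_CUBIC)[:300]
C=cv2.resize(s['image'][150:330,300:480],(300,300),interpolation=cv2.INTER_CUBIC)
cv2.imwrite('pics/m8.png',np.hstack([B,C]))
```

```text
t 57.5 p [0.4594 0.3632 0.3144] tooly 5.01 tilt 0.02 w 0.0856 F [ 0.1  0.2 -0. ] g 0.0 j7 -0.55
```

View pics/m8.png

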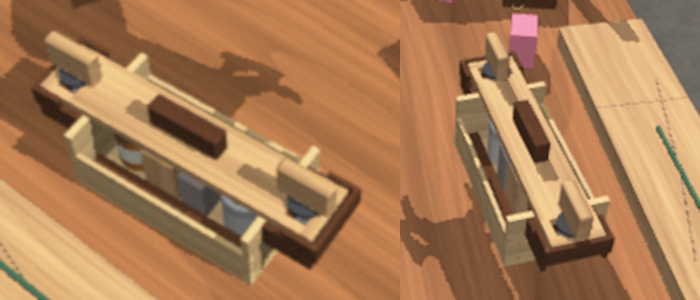

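The bar is home, both keys are seated with their handles along the crate's long axis, the kit stands inside, and the arm is clear. I'll hand it in.

```bash
python3 -c "
from plant import robot; print(robot.hand_in())"
```

```text
the job is handed in; nothing more can be done
None
```

I handed the job in at about 57 s: the jar, blank, stone and tin stand in the crate (no bottle was on the bench), the keeper bar is home, and both T-keys are seated and turned crosswise; the hand-in returned no verdict.

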